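# Repack the field-service kit tray

### The job

The aluminium kit tray has been packed wrongly: the solder spool, the small motor, the small brown bottle and the nine-volt battery each stand in a pocket made for another. Change them round so that each is fully down in the pocket cut for it (spool in the wide round cup, bottle in the narrow round cup, motor lying on its foot in the shallow rectangular nest, battery upright in the narrow slot); the empty blank plate is there to park what is in the way. Leave the roll of black tape lying where it is in the tray, and let go of everything at the end.

Things in the scene. Friction and masses are not known exactly. Their poses are not given: they have to be found in the camera images.
- spool_mid (a point): Centre (half-way up) of the spool of solder: upright spool with dark flanges, 56 mm diameter, 45 mm high, 0.15 to 0.29 kg; z along its axis, up. Round: any yaw will do. At the start it lies proud on top of the battery's slot. Grasp it across the 56 mm diameter.
- motor_mid (a point): Centre of the can of the small grey DC motor lying on its foot: can 28 mm diameter, 40 mm long, along the point's y axis (20 mm either way), centre 14 mm above its underside; a thin shaft sticks out 12 mm more at the -y end; z up; 0.1 to 0.16 kg. At the start it lies in the wide round cup. Grasp it across the can (along its x, 28 mm).
- bottle_mid (a point): Centre (half-way up) of the small brown bottle with black cap: 36 mm diameter, 61 mm high in all; body up to 53 mm above its underside (shoulder rounded above about 45 mm), cap 20 mm diameter above; 0.08 kg; z up. At the start it stands in the motor's nest. Round: any yaw will do.
- battery_mid (a point): Centre (half-way up) of the nine-volt block battery: 18 mm along its x, 26 mm along its y, 48 mm high with its terminals (block 46 mm); z up; 0.045 kg. At the start it stands down in the narrow round cup with its upper 26 mm showing, at any turn. Grasp the exposed top across the 18 mm.
- spool_cup: Wide shallow round grey cup, the spool's place: pocket 62 mm diameter, 10 mm deep, with a 6 mm 45-degree lead-in bevel round the mouth; outside 83 mm diameter; rim 14 mm above the origin. Fixed on an 86 mm black square plate in one of the tray's six cells (2 rows of 3, 96 mm apart). Origin: centre of underside, z up; pocket centred on it, floor 4 mm above it.
- bottle_cup: Narrow deep round grey cup, the bottle's place: pocket 41 mm diameter, 22 mm deep, with a 6 mm 45-degree lead-in bevel; outside 60 mm diameter; rim 26 mm above the origin. Fixed on an 86 mm black square plate in one of the tray's six cells (2 rows of 3, 96 mm apart). Origin: centre of underside, z up; pocket centred on it, floor 4 mm above it.
- motor_nest: Shallow rectangular grey nest, the motor's place: pocket 38 mm along x, 47 mm along y, 10 mm deep, with a 4 mm 45-degree lead-in bevel; outside 56 x 65 mm; rim 14 mm above the origin. Motor lies along its y, shaft to either end (above the rim). Fixed on an 86 mm black square plate in one of the tray's six cells (2 rows of 3, 96 mm apart). Origin: centre of underside, z up; pocket centred on it, floor 4 mm above it.
- battery_nest: Grey block with a narrow rectangular slot, the battery's place: slot 22 mm along x, 32 mm along y, 20 mm deep, with a 5 mm 45-degree lead-in bevel; outside 41 x 51 mm; rim 24 mm above the origin. Battery stands with its 18 mm along x, either way round. Fixed on an 86 mm black square plate in one of the tray's six cells (2 rows of 3, 96 mm apart). Origin: centre of underside, z up; pocket centred on it, floor 4 mm above it.
- blank_plate: The free spot: a flat square black plate (86 x 86 mm) with a thin rubber pad and nothing on it, in one of the tray's six cells. Does not move. Origin: centre of the underside, z up; its top is 5 mm above the origin. All plates lie 17 mm above the worktop, the tray's rim reaches 26 mm above it, the tallest thing in the tray about 87 mm.
- tape_roll: Roll of black tape lying flat and loose in one of the tray's six cells, 60 mm diameter, 19 mm high, already in its place. Origin: centre of its underside. Must stay (within 25 mm).
Not all that is in view belongs to the job. Of the things that look like the part that bears bottle_mid, the larger one is meant.

How it is judged:
By the outcome, as a careful person would: the job done as asked, in the order asked, and still so for the second after the job is handed in, with the robot touching nothing.
It also fails if it takes over 128 s, if anything falls off the work surface, if the arm or the gripper's body presses on something with over 40 N, if the wrist force passes 120 N, or if a joint passes its speed limit or range.

### The arm

A 6-joint arm with a two-finger parallel gripper is mounted at the origin on a cart in front of the work surface, level with it; the furniture and walls round the work are solid. World frame = base frame: x ahead of the robot, y to its left, z up, the work surface at z = 0. Lengths are in mm, angles in rad, forces in N, time in s.
With the tool pointing down it reaches from about 300 to 775 mm from the base axis. Payload 14.6 kg.
Tool frame: the origin (TCP) lies on the centre line of the jaws, within the pads' length; the fingertips stand 8 mm ahead of it and the grasp point (between the pads) lies 11 mm behind it; z points along the fingers, y is the line along which they close (so a half turn about z gives the same grasp; the last joint's range is limited). The gripper opens to 94 mm and grips with 3 to 60 N. Pads are 16 mm wide; open, the fingers measure 119 mm over their backs; the gripper's body (75 mm by 177 mm) begins 78 mm behind the grasp point.
Start: joints at [-1.31, 0.3, 1.521, -0, 1.321, -0.067], TCP at [177.071, -520.706, 213.446] pointing down, gripper open.
Joint ranges: [-3.03, 3.03], [-0.79, 2.21], [0.23, 2.52], [-1.04, 4.18], [0, 3.07], [-2.55, 2.55]. Speed limits (rad/s): [2.22, 2.22, 2.57, 3.14, 3.14, 3.14].

### API

Orientations are given as a unit quaternion [w, x, y, z].
In Python, from bench import env gives the robot as it stands.
- The arm moves only by the tool servo_tool, never from a script. Its argument "commands" is a list of rows, each an object of numbers: "x", "y", "z": the shift along the world's x, y, z in mm; "rx", "ry", "rz": the turn, a rotation vector about the world's x, y, z in degrees; "grip": the finger opening in mm, from 0 to 94. A call has 1 to 8 rows; each row is the pose to reach, as a shift and turn from the pose commanded when the call began; what a row does not reach only later rows make up. A row lasts 1/12 s, in which the tool goes at most 41.7 mm and 7.16 degrees, less where a joint would pass 70% of its speed; a pose out of reach is approached as far as the arm can. A call with a gripper value outside its range is refused whole. The fingers move at their own pace and stop on an object; the grip force is fixed at half the most. Time passes only in rows, so rows that repeat a pose let the fingers close. It gives the time, the measured TCP pose, the force, the opening and the grip force at its end, in the units of the state.
- env.read_state(): the state, without advancing time (a new reading comes with each control period).
- env.snapshot(name): name is "side" or "top"; returns a dict with "img" (400x640x3 uint8, blue, green, red), "K" (3x3 intrinsics, pixels), "rvec" (rotation vector, rad) and "tvec" (3), from world to camera coordinates, as OpenCV has them. Camera axes: x right, y down, z forward; pixel columns grow to the right and rows downward; lengths in mm; the calibration is good to about 2 mm. A picture is of the moment at which its call begins. There is no depth.
- env.sign_off(): hands the job in; it is judged then, once.
The state is a dict: "clock": time; "joint_pos": joint angles; "dq": joint speeds; "effort": joint torques, N m; "ee_pos": TCP position; "ee_rot": TCP orientation; "ft_force": force on the tool from outside, world axes, zero at the start; "ft_torque": the same for the moment, N m; "width": finger opening in mm; "gripper_force": force on a finger pad.
Only numpy, scipy, OpenCV 4.12 (cv2) and the standard library are available. Lean on these libraries where they do the work, as an engineer would, in place of code of your own. Each camera call takes 0.05 s, during which the arm holds its last target. There are 200 camera calls.

## Working session

There is one attempt and no reset: what is moved stays moved. The work goes in short steps, Python scripts to look and compute and a tool call to move; the robot and the scene stay as the last step left them, time stands still between calls to the robot, and variables do not carry over. Pictures are saved under pics/ and viewed, at most 14 in all, crops included, and the job is handed in when it is done.

Besides the shell and the picture viewer there is one more tool, called after ">>>" in YAML: its name, and indented under it one key for each argument. servo_tool: Moves the arm, as the interface text tells. Its arguments: {"type":"object","properties":{"commands":{"type":"array"}},"required":["commands"]}

```bash
mkdir -p pics
cat > h.py <<'E'
import numpy as np, cv2
from bench import env
def snap(n,f=None):
    s=env.snapshot(n)
    if f: cv2.imwrite('pics/'+f+'.png',s['img'])
    return s
def ray(s,u,v,z):
    R=cv2.Rodrigues(np.array(s['rvec'],float))[0]; t=np.array(s['tvec'],float).ravel()
    p=cv2.undistortPoints(np.array([[[u,v]]],float),np.array(s['K'],float),None)[0,0]
    d=R.T@np.array([p[0],p[1],1]); c=-R.T@t
    return c+d*(z-c[2])/d[2]
def proj(s,P):
    return cv2.projectPoints(np.array(P,float).reshape(-1,3),np.array(s['rvec'],float),np.array(s['tvec'],float),np.array(s['K'],float),None)[0][:,0]
E
python3 - <<'E'
from h import *
for n in('top','side'):
    s=snap(n,n+'0'); R=cv2.Rodrigues(np.array(s['rvec'],float))[0]
    print(n,-R.T@np.array(s['tvec']).ravel(),s['K'][0][0],R[2])
    print([ray(s,u,v,20).round() for u,v in((0,0),(640,0),(640,400),(0,400),(320,200))])
print(env.read_state())
E
```

```text
top [ 415.48045266 -261.04170717  896.53096777] 401.9235121358859 [ 0.15555076 -0.03874101 -0.98706793]
[array([994., 458.,  20.]), array([ 1080., -1077.,    20.]), array([ 145., -982.,   20.]), array([129., 332.,  20.]), array([ 551., -293.,   20.])]
side [429.19711775 478.95616097 439.02164367] 518.1031897131911 [ 0.12352794 -0.88381702 -0.45122979]
[array([ 2810., -2558.,    20.]), array([-1398., -3963.,    20.]), array([148.,  58.,  20.]), array([779., 164.,  20.]), array([ 527., -314.,   20.])]
{'clock': 0.1, 'joint_pos': array([-1.30961923e+00,  3.00430934e-01,  1.52152253e+00, -4.96781912e-08,
        1.32066097e+00, -6.66185145e-02]), 'dq': array([ 0.00015699,  0.00022756, -0.00093819,  0.00073912, -0.00011922,
       -0.0002367 ]), 'effort': array([ 1.97869012e-03, -5.32643259e+01, -3.53284264e+01,  7.09859957e-02,
        2.35170621e-02, -6.95061954e-05]), 'ee_pos': array([ 177.0070812 , -520.50689066,  212.9331169 ]), 'ee_rot': array([-5.08467981e-04,  9.86598665e-01,  1.63164991e-01, -4.96442029e-05]), 'ft_force': array([-0.45686771, -1.18035237, -0.2785352 ]), 'ft_torque': array([ 0.02151145,  0.03037086, -0.03263307]), 'gripper_force': 0.0, 'width': 94.06153200820982}
```

View pics/top0.png

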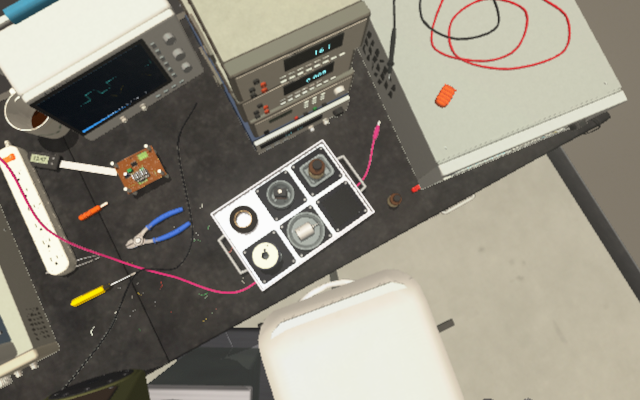

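View pics/side0.png

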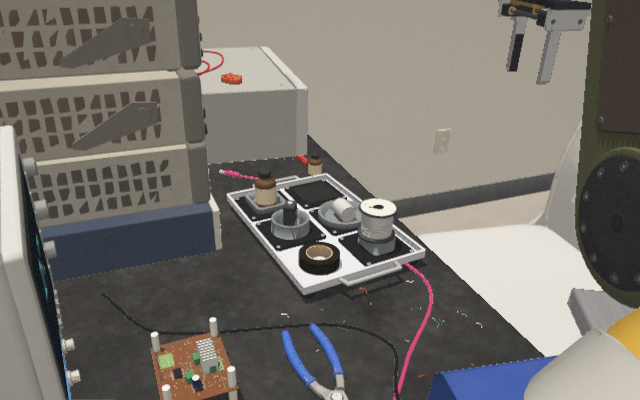

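Run:
```python
from h import *
s=snap('top'); a=s['img'][130:300,195:415]
cv2.imwrite('pics/t1.png',cv2.resize(a,None,fx=3.5,fy=3.5,interpolation=cv2.INTER_CUBIC))
s=snap('side'); a=s['img'][150:300,210:440]
cv2.imwrite('pics/s1.png',cv2.resize(a,None,fx=3.4,fy=3.4,interpolation=cv2.INTER_CUBIC))
```

```text
(no output)
```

View pics/t1.png

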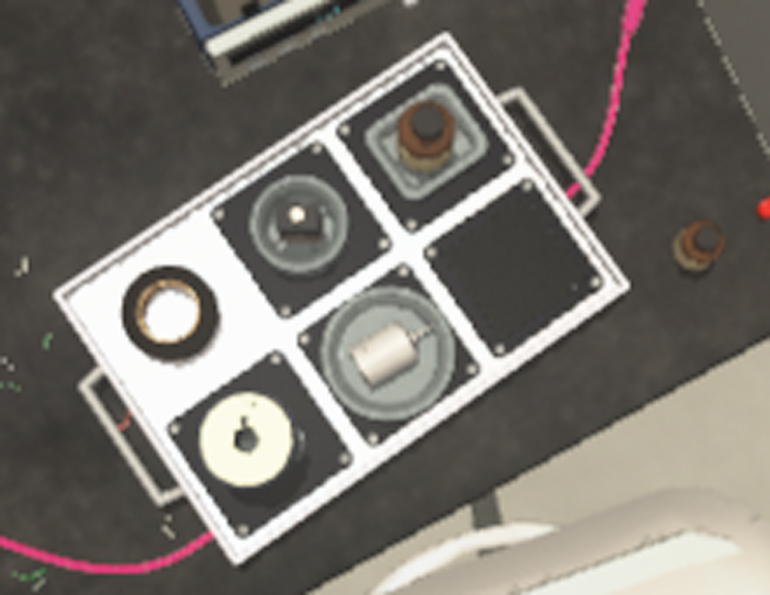

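View pics/s1.png

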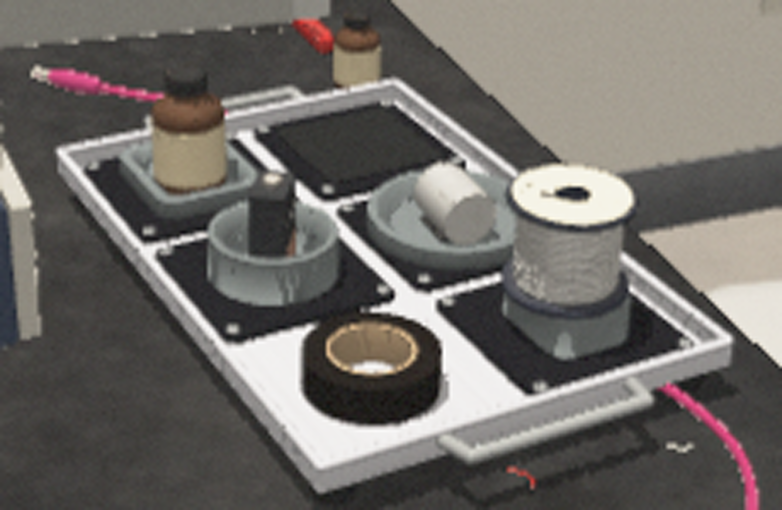

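```bash
cat >> h.py <<'E'
def tri(st,pt,ss,ps):
    P=[]
    for s in(st,ss):
        R=cv2.Rodrigues(np.array(s['rvec'],float))[0]
        P.append(np.array(s['K'],float)@np.c_[R,np.array(s['tvec'],float).ravel()])
    X=cv2.triangulatePoints(P[0],P[1],np.array(pt,float).reshape(2,1),np.array(ps,float).reshape(2,1))[:,0]
    X=X[:3]/X[3]
    return X.round(1),(proj(st,X)[0]-pt).round(1)
T=lambda a,b:np.array([195+a/3.5,130+b/3.5])
S=lambda a,b:np.array([210+a/3.4,150+b/3.4])
E
python3 - <<'E'
from h import *
t=snap('top');s=snap('side')
C=np.array([ray(t,*T(*p),26) for p in((445,35),(628,285),(238,563),(57,295))]);print('top corners',C.round(1))
D=np.array([ray(s,*S(*p),26) for p in((60,150),(398,80),(733,345),(320,487))]);print('side',D.round(1))
for n,a,b in(('corner',(445,35),(60,150)),('cornerR',(628,285),(398,80)),('spooltop',(248,440),(572,195)),('bat',(299,213),(272,181)),('cap',(433,118),(186,77)),('cup2 centre rim',(299,223),(275,235)),('spoolcup rim',(388,353),(450,218))):
    print(n,*tri(t,T(*a),s,S(*b)))
O=C.mean(0);ex=(C[0]+C[1]-C[2]-C[3]);ex/=np.linalg.norm(ex);ey=(C[0]+C[3]-C[1]-C[2]);ey/=np.linalg.norm(ey)
print('O',O,ex,ey,ex@ey,np.degrees(np.arctan2(ex[1],ex[0])))
# plate screws
for nm,ps in {'motornest':((440,65),(508,160),(410,228),(345,130)),'bottlecup':((317,148),(383,243),(286,312),(218,213)),'spoolcup':((403,270),(472,368),(373,440),(303,340)),'blank':((527,185),(597,282),(500,349),(431,253)),'batt':((276,358),(345,458),(242,530),(174,428))}.items():
    q=np.array([ray(t,*T(*p),22) for p in ps]); print(nm,q.mean(0).round(1),np.linalg.norm(q-np.roll(q,1,0),axis=1).round(), [round(np.degrees(np.arctan2(*(q[i]-q[j])[1::-1])),1) for i,j in((0,3),(1,2))])
for i in(-1,0,1): print((O+ex*96*i+ey*48)[:2].round(1),(O+ex*96*i-ey*48)[:2].round(1))
E
```

```text
top corners [[ 686.9 -294.    26. ]
 [ 528.9 -413.    26. ]
 [ 353.1 -177.7   26. ]
 [ 511.8  -59.1   26. ]]
side [[ 686.7 -294.9   26. ]
 [ 527.  -413.    26. ]
 [ 352.7 -172.1   26. ]
 [ 510.6  -45.8   26. ]]
corner [ 686.5 -294.    26.5] [0.  0.1]
cornerR [ 527.7 -413.    26.1] [0.  0.5]
spooltop [ 426.  -185.7   84.3] [ 0.  -0.1]
bat [ 560.2 -208.1   66.1] [0.  0.3]
cap [ 618.1 -286.3   77.2] [0.  0.5]
cup2 centre rim [ 558.6 -206.6   39.2] [0.  0.4]
spoolcup rim [ 482.6 -263.9   24.1] [-0.  -0.3]
O [ 520.15251675 -235.96523801   26.        ] [ 0.5981693  -0.80136976  0.        ] [0.79997162 0.60003783 0.        ] -0.0023337026397253404 -53.261104131163975
motornest [ 614.9 -283.8   22. ] [74. 76. 76. 75.] [np.float64(-52.9), np.float64(-53.1)]
bottlecup [ 558.7 -206.9   22. ] [75. 74. 74. 76.] [np.float64(-54.0), np.float64(-52.4)]
spoolcup [ 481.5 -263.8   22. ] [76. 75. 76. 75.] [np.float64(-53.0), np.float64(-52.6)]
blank [ 538.7 -341.3   22. ] [75. 76. 75. 74.] [np.float64(-52.7), np.float64(-54.0)]
batt [ 424.8 -186.9   22. ] [75. 75. 75. 75.] [np.float64(-53.5), np.float64(-53.6)]
[ 501.1 -130.2] [ 424.3 -187.8]
[ 558.6 -207.2] [ 481.8 -264.8]
[ 616.  -284.1] [ 539.2 -341.7]
```

>>> servo_tool:
  commands:
    - {"x":40,"z":10}
    - {"x":80,"z":20}
    - {"x":120,"y":20,"z":20,"rz":6}
    - {"x":160,"y":45,"z":20,"rz":12}
    - {"x":190,"y":75,"z":20,"rz":18}
    - {"x":215,"y":105,"z":20,"rz":18}
    - {"x":235,"y":140,"z":20,"rz":18}
    - {"x":248,"y":178,"z":10,"rz":18}

```text
validation failed for argument at $.co...
```

>>> servo_tool:
  commands:
    - {"y":40,"z":-10}
    - {"y":80,"z":-30}
    - {"y":120,"z":-50}
    - {"y":155,"z":-70}
    - {"y":155,"z":-80}
    - {"y":155,"z":-80}

```text
validation failed for argument at $.co...
```

>>> servo_tool:
  commands:
    - {"x":40,"y":0,"z":10,"rx":0,"ry":0,"rz":0,"grip":94}
    - {"x":80,"y":0,"z":20,"rx":0,"ry":0,"rz":0,"grip":94}
    - {"x":120,"y":20,"z":20,"rx":0,"ry":0,"rz":6,"grip":94}
    - {"x":160,"y":45,"z":20,"rx":0,"ry":0,"rz":12,"grip":94}
    - {"x":190,"y":75,"z":20,"rx":0,"ry":0,"rz":18,"grip":94}
    - {"x":215,"y":105,"z":20,"rx":0,"ry":0,"rz":18,"grip":94}
    - {"x":235,"y":140,"z":20,"rx":0,"ry":0,"rz":18,"grip":94}
    - {"x":248,"y":178,"z":10,"rx":0,"ry":0,"rz":18,"grip":94}

```text
clock: 0.97
ee_pos: [425.4, -345.4, 225.3]
ee_rot: [0.001, 0.949, 0.316, 0.001]
ft_force: [0.8, -0.6, 0.9]
width: 94.1
gripper_force: 0.0
```

>>> servo_tool:
  commands:
    - {"x":0,"y":40,"z":-10,"rx":0,"ry":0,"rz":0,"grip":94}
    - {"x":0,"y":80,"z":-30,"rx":0,"ry":0,"rz":0,"grip":94}
    - {"x":0,"y":120,"z":-50,"rx":0,"ry":0,"rz":0,"grip":94}
    - {"x":0,"y":158,"z":-65,"rx":0,"ry":0,"rz":0,"grip":94}
    - {"x":0,"y":158,"z":-90,"rx":0,"ry":0,"rz":0,"grip":94}
    - {"x":0,"y":158,"z":-100,"rx":0,"ry":0,"rz":0,"grip":94}
    - {"x":0,"y":158,"z":-100,"rx":0,"ry":0,"rz":0,"grip":94}

```text
clock: 1.55
ee_pos: [422.8, -188.4, 122.8]
ee_rot: [-0.001, 0.949, 0.316, -0.001]
ft_force: [0.1, 0.1, -0.3]
width: 93.6
gripper_force: 0.0
```

Run:
```python
from h import *
print(env.read_state()['ee_pos'])
s=snap('side'); a=s['img'][80:300,210:470]
cv2.imwrite('pics/s2.png',cv2.resize(a,None,fx=2.5,fy=2.5))
```

```text
[ 422.83352733 -188.44471021  122.76392349]
```

View pics/s2.png

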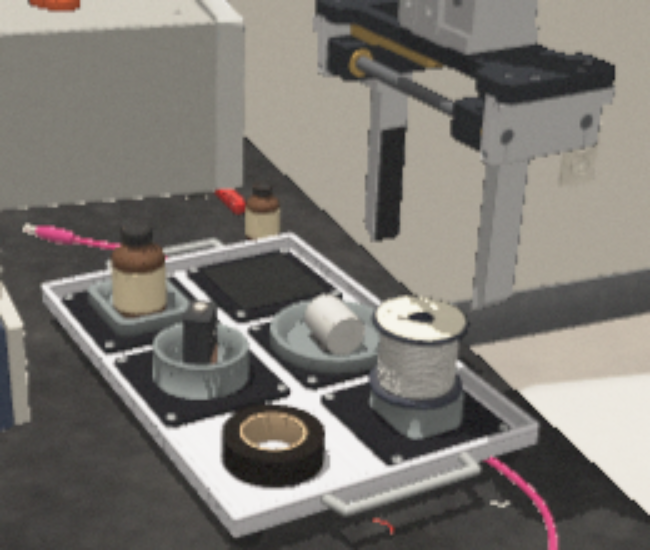

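>>> servo_tool:
  commands:
    - {"x":0,"y":-2,"z":-20,"rx":0,"ry":0,"rz":0,"grip":94}
    - {"x":0,"y":-2,"z":-40,"rx":0,"ry":0,"rz":0,"grip":94}
    - {"x":0,"y":-2,"z":-60,"rx":0,"ry":0,"rz":0,"grip":94}
    - {"x":0,"y":-2,"z":-60,"rx":0,"ry":0,"rz":0,"grip":94}
    - {"x":0,"y":-2,"z":-60,"rx":0,"ry":0,"rz":0,"grip":94}

```text
clock: 2.02
ee_pos: [423.8, -191.8, 65.2]
ee_rot: [-0.0, 0.949, 0.315, -0.0]
ft_force: [0.5, -0.4, 0.8]
width: 93.8
gripper_force: 0.0
```

>>> servo_tool:
  commands:
    - {"x":0,"y":0,"z":0,"rx":0,"ry":0,"rz":0,"grip":94}
    - {"x":0,"y":0,"z":0,"rx":0,"ry":0,"rz":0,"grip":94}

```text
clock: 2.18
ee_pos: [424.3, -191.6, 66.0]
ee_rot: [0.001, 0.949, 0.315, 0.001]
ft_force: [0.2, 0.1, 0.1]
width: 93.6
gripper_force: 0.0
```

Run:
```python
from h import *
s=snap('top'); snap('side'); print(env.read_state()['ee_pos'],env.read_state()['joint_pos'])
a=s['img'][130:300,195:415]
cv2.imwrite('pics/t2.png',cv2.resize(a,None,fx=3.5,fy=3.5))
```

```text
[ 424.07994471 -191.20525384   65.55079756] [-5.02348929e-01  3.03495496e-01  1.90067509e+00  2.73091273e-05
  9.35592859e-01  4.26726345e-01]
```

View pics/t2.png

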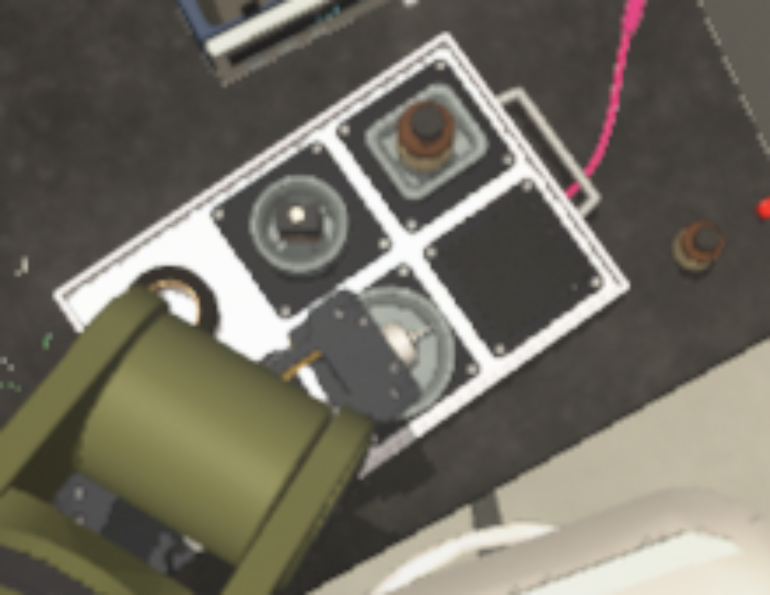

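>>> servo_tool:
  commands:
    - {"x":1,"y":4,"z":-3,"rx":0,"ry":0,"rz":0,"grip":94}
    - {"x":1,"y":4,"z":-3,"rx":0,"ry":0,"rz":0,"grip":55}
    - {"x":1,"y":4,"z":-3,"rx":0,"ry":0,"rz":0,"grip":40}
    - {"x":1,"y":4,"z":-3,"rx":0,"ry":0,"rz":0,"grip":40}
    - {"x":1,"y":4,"z":-3,"rx":0,"ry":0,"rz":0,"grip":40}
    - {"x":1,"y":4,"z":-3,"rx":0,"ry":0,"rz":0,"grip":40}
    - {"x":1,"y":4,"z":-3,"rx":0,"ry":0,"rz":0,"grip":40}

```text
clock: 2.87
ee_pos: [424.6, -186.8, 61.4]
ee_rot: [0.0, 0.949, 0.315, 0.0]
ft_force: [-0.1, -0.1, 0.1]
width: 57.4
gripper_force: 0.0
```

>>> servo_tool:
  commands:
    - {"x":0,"y":0,"z":0,"rx":0,"ry":0,"rz":0,"grip":40}
    - {"x":0,"y":0,"z":0,"rx":0,"ry":0,"rz":0,"grip":40}
    - {"x":0,"y":0,"z":0,"rx":0,"ry":0,"rz":0,"grip":40}
    - {"x":0,"y":0,"z":5,"rx":0,"ry":0,"rz":0,"grip":40}
    - {"x":0,"y":0,"z":25,"rx":0,"ry":0,"rz":0,"grip":40}
    - {"x":0,"y":0,"z":55,"rx":0,"ry":0,"rz":0,"grip":40}
    - {"x":0,"y":0,"z":60,"rx":0,"ry":0,"rz":0,"grip":40}
    - {"x":0,"y":0,"z":60,"rx":0,"ry":0,"rz":0,"grip":40}

```text
clock: 3.53
ee_pos: [425.3, -187.2, 123.0]
ee_rot: [0.001, 0.949, 0.315, 0.001]
ft_force: [0.6, -0.3, -2.8]
width: 55.0
gripper_force: 30.0
```

>>> servo_tool:
  commands:
    - {"x":10,"y":-13,"z":0,"rx":0,"ry":0,"rz":0,"grip":40}
    - {"x":30,"y":-41,"z":0,"rx":0,"ry":0,"rz":0,"grip":40}
    - {"x":52,"y":-70,"z":0,"rx":0,"ry":0,"rz":0,"grip":40}
    - {"x":74,"y":-100,"z":0,"rx":0,"ry":0,"rz":0,"grip":40}
    - {"x":96,"y":-130,"z":0,"rx":0,"ry":0,"rz":0,"grip":40}
    - {"x":110,"y":-149,"z":0,"rx":0,"ry":0,"rz":0,"grip":40}
    - {"x":114,"y":-154,"z":0,"rx":0,"ry":0,"rz":0,"grip":40}
    - {"x":114,"y":-154,"z":0,"rx":0,"ry":0,"rz":0,"grip":40}

```text
clock: 4.2
ee_pos: [538.3, -341.3, 118.9]
ee_rot: [-0.001, 0.949, 0.315, -0.001]
ft_force: [-0.3, 0.2, -2.7]
width: 55.1
gripper_force: 30.0
```

>>> servo_tool:
  commands:
    - {"x":0,"y":0,"z":-30,"rx":0,"ry":0,"rz":0,"grip":40}
    - {"x":0,"y":0,"z":-55,"rx":0,"ry":0,"rz":0,"grip":40}
    - {"x":0,"y":0,"z":-68,"rx":0,"ry":0,"rz":0,"grip":40}
    - {"x":0,"y":0,"z":-74,"rx":0,"ry":0,"rz":0,"grip":40}
    - {"x":0,"y":0,"z":-77,"rx":0,"ry":0,"rz":0,"grip":40}
    - {"x":0,"y":0,"z":-77,"rx":0,"ry":0,"rz":0,"grip":40}

```text
clock: 4.7
ee_pos: [538.7, -340.6, 44.8]
ee_rot: [0.0, 0.949, 0.316, 0.0]
ft_force: [0.1, 0.2, -1.8]
width: 55.3
gripper_force: 30.0
```

>>> servo_tool:
  commands:
    - {"x":0,"y":0,"z":-1,"rx":0,"ry":0,"rz":0,"grip":40}
    - {"x":0,"y":0,"z":-2,"rx":0,"ry":0,"rz":0,"grip":40}
    - {"x":0,"y":0,"z":-2,"rx":0,"ry":0,"rz":0,"grip":40}

```text
clock: 4.95
ee_pos: [538.8, -340.9, 43.1]
ee_rot: [0.0, 0.949, 0.316, 0.0]
ft_force: [0.2, -0.0, -1.6]
width: 54.8
gripper_force: 30.0
```

>>> servo_tool:
  commands:
    - {"x":0,"y":0,"z":-1,"rx":0,"ry":0,"rz":0,"grip":40}
    - {"x":0,"y":0,"z":-1,"rx":0,"ry":0,"rz":0,"grip":40}
    - {"x":0,"y":0,"z":-1,"rx":0,"ry":0,"rz":0,"grip":70}
    - {"x":0,"y":0,"z":-1,"rx":0,"ry":0,"rz":0,"grip":80}
    - {"x":0,"y":0,"z":-1,"rx":0,"ry":0,"rz":0,"grip":80}
    - {"x":0,"y":0,"z":30,"rx":0,"ry":0,"rz":0,"grip":80}
    - {"x":0,"y":0,"z":70,"rx":0,"ry":0,"rz":0,"grip":80}
    - {"x":0,"y":0,"z":110,"rx":0,"ry":0,"rz":0,"grip":60}

```text
clock: 5.62
ee_pos: [538.1, -340.5, 153.3]
ee_rot: [-0.001, 0.949, 0.315, -0.001]
ft_force: [-0.9, -0.2, 1.0]
width: 76.4
gripper_force: 0.0
```

>>> servo_tool:
  commands:
    - {"x":-30,"y":-25,"z":30,"rx":0,"ry":0,"rz":0,"grip":60}
    - {"x":-60,"y":-50,"z":60,"rx":0,"ry":0,"rz":0,"grip":60}
    - {"x":-60,"y":-80,"z":60,"rx":0,"ry":0,"rz":0,"grip":60}

```text
clock: 5.87
ee_pos: [477.8, -420.6, 217.7]
ee_rot: [0.002, 0.949, 0.316, 0.001]
ft_force: [0.8, -0.5, 0.8]
width: 60.7
gripper_force: 0.0
```

Run:
```python
from h import *
s=snap('top'); print(env.read_state()['ee_pos'],env.read_state()['clock'])
a=s['img'][140:290,225:375]
cv2.imwrite('pics/t3.png',cv2.resize(a,None,fx=4,fy=4,interpolation=cv2.INTER_CUBIC))
```

```text
[ 475.90420394 -427.65668589  217.62172331] 5.9167
```

View pics/t3.png

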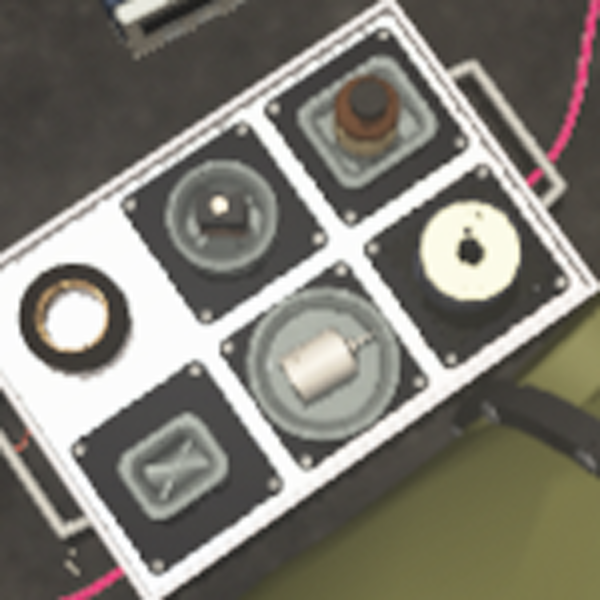

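```bash
cat >> h.py <<'E'
def rect(s,c,z,half=42,k=5):
    """world-aligned patch on plane z: col=(x-cx)*k, row=(y-cy)*k"""
    w=np.array([[c[0]+a*half,c[1]+b*half,z] for a,b in((-1,-1),(1,-1),(1,1),(-1,1))])
    n=2*half*k
    H=cv2.getPerspectiveTransform(proj(s,w).astype(np.float32),np.float32([[0,0],[n,0],[n,n],[0,n]]))
    return cv2.warpPerspective(s['img'],H,(n,n),flags=cv2.INTER_CUBIC)
def blob(m,c,half=42,k=5):
    cs=cv2.findContours(m.astype(np.uint8),cv2.RETR_EXTERNAL,cv2.CHAIN_APPROX_NONE)[0]
    q=max(cs,key=cv2.contourArea); (x,y),(w,h),a=cv2.minAreaRect(q)
    if w<h: w,h,a=h,w,a+90
    return (round(c[0]-half+x/k,1),round(c[1]-half+y/k,1)),(round(w/k,1),round(h/k,1)),'long axis',round((a+90)%180-90,1)
E
python3 - <<'E'
from h import *
t=snap('top'); V=[]
for nm,c,z,lo,hi in(('batnest',(424.5,-187.3),41,85,255),('motornest',(615.5,-284),31,85,255),('motor',(482,-264.5),35,195,256),('batt',(558.6,-207),69,0,80)):
    p=rect(t,c,z); g=cv2.GaussianBlur(cv2.cvtColor(p,cv2.COLOR_BGR2GRAY),(5,5),0)
    m=(g>=lo)&(g<hi); yy,xx=np.mgrid[:420,:420]; r=np.hypot(xx-210,yy-210)/5
    m&= r<(15 if nm=='batt' else 39 if nm!='motor' else 26)
    if nm=='motornest': m=cv2.morphologyEx(m.astype(np.uint8),cv2.MORPH_CLOSE,np.ones((61,61)))
    if nm=='motor': m=cv2.morphologyEx(m.astype(np.uint8),cv2.MORPH_OPEN,np.ones((35,35)))
    print(nm,blob(m,c)); p=p.copy()
    cs=cv2.findContours(m.astype(np.uint8),cv2.RETR_EXTERNAL,cv2.CHAIN_APPROX_NONE)[0]
    cv2.drawContours(p,cs,-1,(0,0,255),1); V.append(p[50:370,50:370])
cv2.imwrite('pics/v.png',cv2.resize(np.vstack([np.hstack(V[:2]),np.hstack(V[2:])]),(600,600)))
E
```

```text
batnest ((425.8, -185.9), (53.9, 43.6), 'long axis', -54.2)
motornest ((617.2, -283.4), (76.7, 65.9), 'long axis', -51.6)
motor ((483.4, -259.5), (35.4, 21.0), 'long axis', -59.8)
batt ((550.6, -209.8), (25.8, 12.6), 'long axis', -69.4)
```

View pics/v.png

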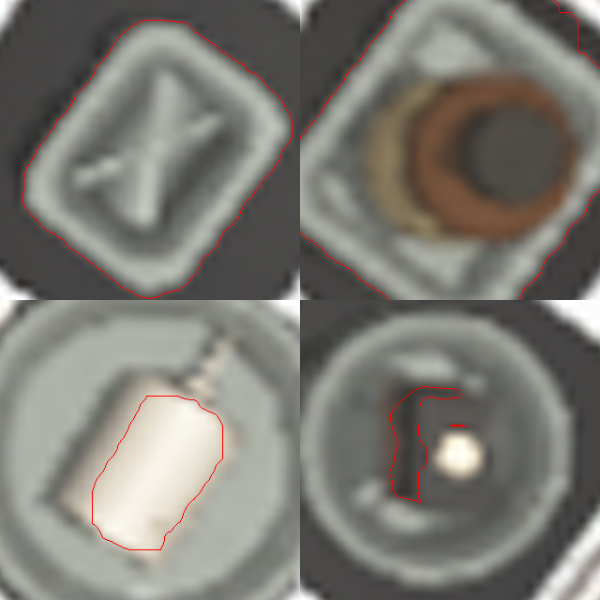

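Run:
```python
from h import *
t=snap('top');s=snap('side')
for p in((225,80),(207,48),(320,38),(400,5)): print(ray(t,*T(*p),0).round(),ray(t,*T(*p),60).round())
p=(258.5,152.5)
print(ray(s,216,235,0),ray(s,205,215,60))
```

```text
[ 659. -152.    0.] [ 643. -159.   60.]
[ 680. -139.    0.] [ 662. -147.   60.]
[ 690. -213.    0.] [ 671. -216.   60.]
[ 714. -265.    0.] [ 694. -264.   60.]
[ 679.141365   -201.54063989    0.        ] [ 678.4061314  -159.65150728   60.        ]
```

>>> servo_tool:
  commands:
    - {"x":5,"y":20,"z":0,"rx":0,"ry":0,"rz":7,"grip":45}
    - {"x":20,"y":55,"z":-5,"rx":0,"ry":0,"rz":14,"grip":45}
    - {"x":35,"y":90,"z":-10,"rx":0,"ry":0,"rz":21,"grip":45}
    - {"x":50,"y":125,"z":-25,"rx":0,"ry":0,"rz":28,"grip":45}
    - {"x":65,"y":160,"z":-40,"rx":0,"ry":0,"rz":35,"grip":45}
    - {"x":78,"y":195,"z":-60,"rx":0,"ry":0,"rz":42,"grip":45}
    - {"x":84,"y":218,"z":-80,"rx":0,"ry":0,"rz":48,"grip":45}
    - {"x":84,"y":219,"z":-98,"rx":0,"ry":0,"rz":48,"grip":45}

```text
clock: 6.73
ee_pos: [563.4, -196.1, 112.6]
ee_rot: [-0.001, 0.734, 0.679, -0.0]
ft_force: [0.8, -1.4, -0.0]
width: 44.7
gripper_force: 0.0
```

>>> servo_tool:
  commands:
    - {"x":0,"y":0,"z":0,"rx":0,"ry":0,"rz":0,"grip":40}
    - {"x":0,"y":0,"z":0,"rx":0,"ry":0,"rz":0,"grip":40}
    - {"x":0,"y":0,"z":0,"rx":0,"ry":0,"rz":0,"grip":40}

```text
clock: 6.98
ee_pos: [562.9, -202.0, 115.4]
ee_rot: [0.0, 0.739, 0.674, 0.0]
ft_force: [0.5, -0.2, 0.5]
width: 40.0
gripper_force: 0.0
```

Run:
```python
from h import *
s=snap('side'); a=s['img'][60:290,190:450]
cv2.imwrite('pics/s4.png',cv2.resize(a,None,fx=2.5,fy=2.5))
```

```text
(no output)
```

View pics/s4.png

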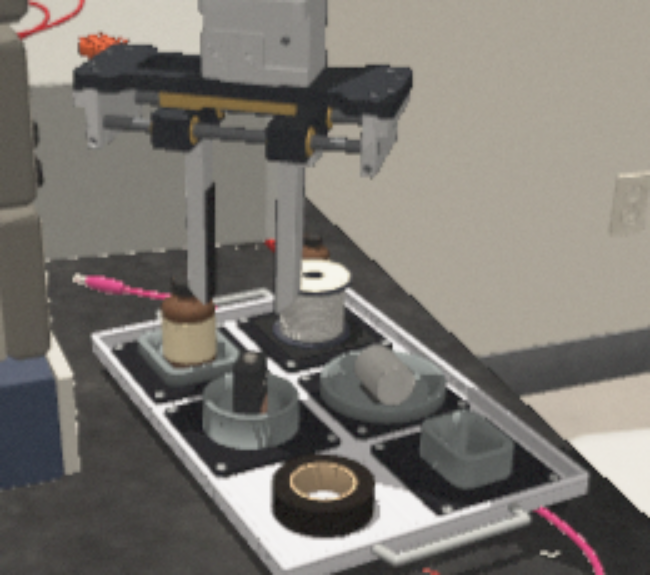

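>>> servo_tool:
  commands:
    - {"x":-3,"y":-6,"z":-15,"rx":0,"ry":0,"rz":0,"grip":42}
    - {"x":-3,"y":-6,"z":-35,"rx":0,"ry":0,"rz":0,"grip":42}
    - {"x":-3,"y":-6,"z":-52,"rx":0,"ry":0,"rz":0,"grip":42}
    - {"x":-3,"y":-6,"z":-60,"rx":0,"ry":0,"rz":0,"grip":42}
    - {"x":-3,"y":-6,"z":-60,"rx":0,"ry":0,"rz":0,"grip":42}

```text
clock: 7.45
ee_pos: [559.0, -208.1, 53.6]
ee_rot: [-0.001, 0.739, 0.674, -0.0]
ft_force: [0.0, 0.6, -0.9]
width: 41.7
gripper_force: 0.0
```

>>> servo_tool:
  commands:
    - {"x":0,"y":0,"z":0,"rx":0,"ry":0,"rz":0,"grip":25}
    - {"x":0,"y":0,"z":0,"rx":0,"ry":0,"rz":0,"grip":10}
    - {"x":0,"y":0,"z":0,"rx":0,"ry":0,"rz":0,"grip":10}
    - {"x":0,"y":0,"z":0,"rx":0,"ry":0,"rz":0,"grip":10}
    - {"x":0,"y":0,"z":0,"rx":0,"ry":0,"rz":0,"grip":10}
    - {"x":0,"y":0,"z":0,"rx":0,"ry":0,"rz":0,"grip":10}

```text
clock: 7.95
ee_pos: [560.0, -208.0, 55.3]
ee_rot: [0.001, 0.739, 0.674, 0.0]
ft_force: [-0.5, 0.2, 6.2]
width: 17.4
gripper_force: 29.8
```

>>> servo_tool:
  commands:
    - {"x":0,"y":0,"z":4,"rx":0,"ry":0,"rz":0,"grip":10}
    - {"x":0,"y":0,"z":15,"rx":0,"ry":0,"rz":0,"grip":10}
    - {"x":0,"y":0,"z":35,"rx":0,"ry":0,"rz":0,"grip":10}
    - {"x":0,"y":0,"z":60,"rx":0,"ry":0,"rz":0,"grip":10}
    - {"x":0,"y":0,"z":60,"rx":0,"ry":0,"rz":0,"grip":10}

```text
clock: 8.37
ee_pos: [561.3, -208.5, 119.9]
ee_rot: [0.003, 0.739, 0.674, 0.001]
ft_force: [0.8, 0.1, 0.4]
width: 17.5
gripper_force: 29.8
```

>>> servo_tool:
  commands:
    - {"x":-20,"y":3,"z":0,"rx":0,"ry":0,"rz":6,"grip":10}
    - {"x":-45,"y":6,"z":0,"rx":0,"ry":0,"rz":12,"grip":10}
    - {"x":-70,"y":10,"z":0,"rx":0,"ry":0,"rz":18,"grip":10}
    - {"x":-95,"y":14,"z":0,"rx":0,"ry":0,"rz":25,"grip":10}
    - {"x":-118,"y":18,"z":0,"rx":0,"ry":0,"rz":32,"grip":10}
    - {"x":-134,"y":21,"z":0,"rx":0,"ry":0,"rz":38,"grip":10}
    - {"x":-134,"y":21,"z":0,"rx":0,"ry":0,"rz":41,"grip":10}
    - {"x":-134,"y":21,"z":0,"rx":0,"ry":0,"rz":41,"grip":10}

```text
clock: 9.03
ee_pos: [425.2, -186.8, 115.1]
ee_rot: [0.0, 0.455, 0.891, -0.0]
ft_force: [0.6, -0.8, -1.2]
width: 17.1
gripper_force: 29.8
```

>>> servo_tool:
  commands:
    - {"x":0,"y":0,"z":0,"rx":0,"ry":0,"rz":0,"grip":10}
    - {"x":0,"y":0,"z":0,"rx":0,"ry":0,"rz":0,"grip":10}
    - {"x":0,"y":0,"z":0,"rx":0,"ry":0,"rz":0,"grip":10}

```text
clock: 9.28
ee_pos: [425.9, -186.8, 114.4]
ee_rot: [-0.0, 0.456, 0.89, 0.0]
ft_force: [0.3, -0.9, -0.8]
width: 17.5
gripper_force: 29.8
```

Run:
```python
from h import *
s=snap('side'); print(env.read_state()['ee_pos'])
a=s['img'][100:300,270:440]
cv2.imwrite('pics/s5.png',cv2.resize(a,None,fx=3,fy=3))
```

```text
[ 425.78407326 -186.79995483  114.3215439 ]
```

View pics/s5.png

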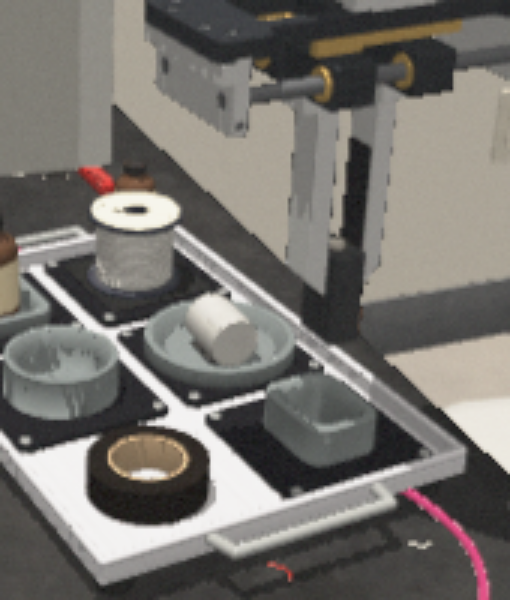

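Run:
```python
from h import *
s=snap('side'); c=np.array([425.3,-186.8,0]); th=np.radians(-54.2)
e=np.array([np.cos(th),np.sin(th),0]); n=np.array([-e[1],e[0],0])
for a in(-13,13):
  for b in(-9,9):
    P=c+e*a+n*b
    print(a,b,[((proj(s,P+[0,0,z])[0]-[270,100])*3).round() for z in(81,127)])
print(((proj(s,[425.3,-186.8,106.3])[0]-[270,100])*3).round())
c=s['img'][190:220,365:396]
g=cv2.cvtColor(c,cv2.COLOR_BGR2GRAY); print(g[::3])
```

```text
-13 -9 [array([357., 335.]), array([365., 248.])]
-13 9 [array([325., 343.]), array([333., 256.])]
13 -9 [array([327., 312.]), array([334., 227.])]
13 9 [array([296., 319.]), array([302., 234.])]
[330. 280.]
[[ 67  67  93 125 137 140 138 144 142 142 141 145 143 121  59  41  43  48
   47  46  47  51  47  46  50  43 109 142 143 149 164]
 [ 70  70  69  68  68  75 101 134 144 144 144 143 142 103  49  41  47  45
   47  44  44  47  47  43  50  46 123 141 159 166 164]
 [ 65  71  69  68  67  65  41  40  37  68 111 135 142  87  44  40  44  46
   49  44  44  44  48  50  45  41 153 164 164 165 163]
 [ 67  66  67  66  64  58  47  40  43  38  39  39  43  42  38  44  45  43
   48  46  47  46  44  51  50 153 166 163 158 159 157]
 [126  78  70  70  68  56  43  42  42  44  39  42  38  42  43  40  47  48
   46  45  51  49  46  47  45  58  84  90  88  87  86]
 [187 226 241 203 126  63  40  41  39  42  37  39  43  40  39  41  47  49
   50  49  45  46  48  49  60  69  81  79  81  83  83]
 [167 149 136 139 197 158 105  51  44  46  42  43  43  38  35  45  50  46
   48  53  45  47  49  46  70  81  79  80  80  82  79]
 [143 162 163 144 149 128 127 148 170 157  90  48  42  40  46  43  46  45
   42  44  47  44  46  46  47  66  77  77  79  77  75]
 [145 162 158 161 223 204 172 133 125 127 123 158 158 123  80  72  64  50
   59  61  60  53  65  66  65  63  59  55  66  76  72]
 [157 129  89  51  45  50  46 170 210 210 167 150 149 151 140 164 214 238
  234 168  97  77  71  72  68  65  61  62  61  60  59]]
```

>>> servo_tool:
  commands:
    - {"x":0,"y":0,"z":-20,"rx":0,"ry":0,"rz":0,"grip":10}
    - {"x":0,"y":0,"z":-34,"rx":0,"ry":0,"rz":0,"grip":10}
    - {"x":0,"y":0,"z":-41,"rx":0,"ry":0,"rz":0,"grip":10}
    - {"x":0,"y":0,"z":-46,"rx":0,"ry":0,"rz":0,"grip":10}
    - {"x":0,"y":0,"z":-49,"rx":0,"ry":0,"rz":0,"grip":10}
    - {"x":0,"y":0,"z":-49,"rx":0,"ry":0,"rz":0,"grip":10}

```text
clock: 9.88
ee_pos: [425.6, -186.8, 65.3]
ee_rot: [-0.0, 0.456, 0.89, -0.0]
ft_force: [-0.9, -0.5, -0.8]
width: 17.2
gripper_force: 29.8
```

Bottom is below the rim with no contact force; go on.

>>> servo_tool:
  commands:
    - {"x":0,"y":0,"z":-4,"rx":0,"ry":0,"rz":0,"grip":10}
    - {"x":0,"y":0,"z":-8,"rx":0,"ry":0,"rz":0,"grip":10}
    - {"x":0,"y":0,"z":-10,"rx":0,"ry":0,"rz":0,"grip":10}
    - {"x":0,"y":0,"z":-10,"rx":0,"ry":0,"rz":0,"grip":10}

```text
clock: 10.22
ee_pos: [425.7, -186.9, 55.4]
ee_rot: [0.0, 0.456, 0.89, -0.0]
ft_force: [-0.5, -0.1, 0.2]
width: 17.2
gripper_force: 29.8
```

>>> servo_tool:
  commands:
    - {"x":0,"y":0,"z":0,"rx":0,"ry":0,"rz":0,"grip":36}
    - {"x":0,"y":0,"z":0,"rx":0,"ry":0,"rz":0,"grip":36}
    - {"x":0,"y":0,"z":0,"rx":0,"ry":0,"rz":0,"grip":36}
    - {"x":0,"y":0,"z":20,"rx":0,"ry":0,"rz":0,"grip":40}
    - {"x":0,"y":0,"z":55,"rx":0,"ry":0,"rz":0,"grip":60}
    - {"x":0,"y":0,"z":90,"rx":0,"ry":0,"rz":-7,"grip":60}
    - {"x":0,"y":-10,"z":100,"rx":0,"ry":0,"rz":-14,"grip":60}
    - {"x":5,"y":-30,"z":100,"rx":0,"ry":0,"rz":-21,"grip":60}

```text
clock: 10.88
ee_pos: [431.5, -216.7, 158.9]
ee_rot: [0.003, 0.612, 0.791, 0.0]
ft_force: [-0.3, 0.6, -0.7]
width: 59.4
gripper_force: 0.0
```

>>> servo_tool:
  commands:
    - {"x":5,"y":-30,"z":0,"rx":0,"ry":0,"rz":-7,"grip":60}
    - {"x":10,"y":-60,"z":0,"rx":0,"ry":0,"rz":-14,"grip":60}
    - {"x":10,"y":-90,"z":0,"rx":0,"ry":0,"rz":-21,"grip":60}
    - {"x":10,"y":-120,"z":0,"rx":0,"ry":0,"rz":-28,"grip":60}
    - {"x":10,"y":-150,"z":0,"rx":0,"ry":0,"rz":-35,"grip":60}
    - {"x":10,"y":-180,"z":20,"rx":0,"ry":0,"rz":-42,"grip":60}
    - {"x":10,"y":-200,"z":40,"rx":0,"ry":0,"rz":-49,"grip":60}
    - {"x":10,"y":-220,"z":40,"rx":0,"ry":0,"rz":-56,"grip":60}

```text
clock: 11.55
ee_pos: [441.0, -439.1, 199.2]
ee_rot: [0.002, 0.912, 0.41, 0.001]
ft_force: [-0.3, -0.0, 0.7]
width: 59.7
gripper_force: 0.0
```

Run:
```python
from h import *
t=snap('top');s=snap('side'); st=env.read_state(); print(st['ee_pos'],st['ee_rot'],st['width'])
a=t['img'][140:290,225:375]; b=s['img'][150:290,220:420]
a=cv2.resize(a,(420,420),interpolation=cv2.INTER_CUBIC); b=cv2.resize(b,None,fx=1.9,fy=3,interpolation=cv2.INTER_CUBIC)
cv2.imwrite('pics/c6.png',np.hstack([a,b]))
```

```text
[ 440.10224321 -439.08709754  195.5991787 ] [5.61237410e-04 9.12048171e-01 4.10082691e-01 6.90065639e-05] 59.70698888156256
```

View pics/c6.png

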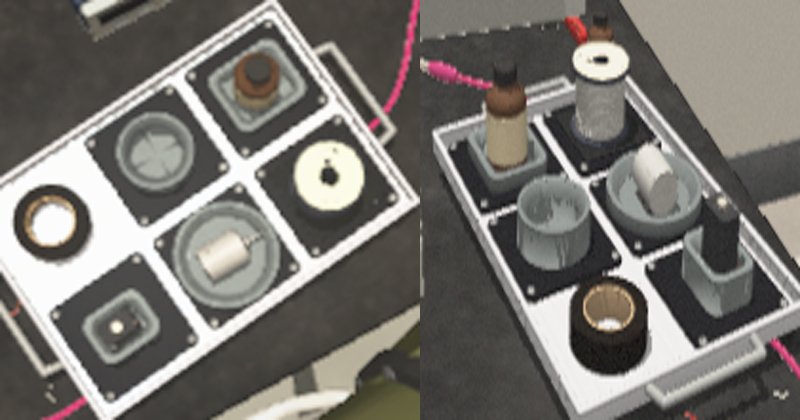

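>>> servo_tool:
  commands:
    - {"x":25,"y":22,"z":0,"rx":0,"ry":0,"rz":-4,"grip":62}
    - {"x":53,"y":46,"z":0,"rx":0,"ry":0,"rz":-8,"grip":62}
    - {"x":80,"y":70,"z":0,"rx":0,"ry":0,"rz":-12,"grip":62}
    - {"x":107,"y":93,"z":-5,"rx":0,"ry":0,"rz":-12,"grip":62}
    - {"x":134,"y":117,"z":-20,"rx":0,"ry":0,"rz":-12,"grip":62}
    - {"x":160,"y":139,"z":-40,"rx":0,"ry":0,"rz":-12,"grip":62}
    - {"x":177,"y":153,"z":-60,"rx":0,"ry":0,"rz":-12,"grip":62}
    - {"x":177,"y":153,"z":-70,"rx":0,"ry":0,"rz":-12,"grip":62}

```text
clock: 12.32
ee_pos: [619.2, -279.0, 121.9]
ee_rot: [-0.002, 0.948, 0.319, -0.001]
ft_force: [-0.0, 0.4, 0.0]
width: 61.9
gripper_force: 0.0
```

>>> servo_tool:
  commands:
    - {"x":0,"y":0,"z":0,"rx":0,"ry":0,"rz":0,"grip":62}
    - {"x":0,"y":0,"z":0,"rx":0,"ry":0,"rz":0,"grip":62}

```text
clock: 12.48
ee_pos: [617.0, -283.6, 125.2]
ee_rot: [-0.0, 0.949, 0.316, -0.0]
ft_force: [-0.2, -0.3, 0.3]
width: 61.9
gripper_force: 0.0
```

Run:
```python
from h import *
t=snap('top');s=snap('side'); st=env.read_state(); print(st['ee_pos'],st['ee_rot'],st['width'])
p=(264.7,172)
print(ray(s,*p,82),proj(s,st['ee_pos']+np.array([0,0,8*0-8])),proj(s,[617.5,-285.5,82]),proj(s,[617.5,-285.5,21]))
b=s['img'][130:290,220:420]
g=b[55:75,15:70].copy()
m=cv2.inRange(cv2.cvtColor(s['img'],cv2.COLOR_BGR2HSV),(5,60,60),(20,255,160)); m[:,:240]=0;m[:,290:]=0;m[:150]=0;m[230:]=0
ys,xs=np.nonzero(m)
for v in range(175,215,4): q=np.nonzero(m[v])[0]; print(v,q.min() if len(q) else 0,q.max() if len(q) else 0)
```

```text
[ 617.27334887 -284.65738303  126.82873149] [5.97191110e-04 9.48963038e-01 3.15386290e-01 5.33266594e-04] 61.84775475817585
[ 615.5303119  -278.37299458   82.        ] [[264.04646165 149.73135402]] [[264.52844927 170.14816295]] [[265.31279561 202.60167853]]
175 0 0
179 256 274
183 254 275
187 255 275
191 256 275
195 273 275
199 272 275
203 256 275
207 0 0
211 0 0
```

>>> servo_tool:
  commands:
    - {"x":0,"y":0,"z":-25,"rx":0,"ry":0,"rz":0,"grip":62}
    - {"x":0,"y":0,"z":-50,"rx":0,"ry":0,"rz":0,"grip":62}
    - {"x":0,"y":0,"z":-66,"rx":0,"ry":0,"rz":0,"grip":62}
    - {"x":0,"y":0,"z":-73,"rx":0,"ry":0,"rz":0,"grip":62}
    - {"x":0,"y":0,"z":-73,"rx":0,"ry":0,"rz":0,"grip":50}
    - {"x":0,"y":0,"z":-73,"rx":0,"ry":0,"rz":0,"grip":38}
    - {"x":0,"y":0,"z":-73,"rx":0,"ry":0,"rz":0,"grip":25}
    - {"x":0,"y":0,"z":-73,"rx":0,"ry":0,"rz":0,"grip":25}

```text
clock: 13.25
ee_pos: [618.1, -284.2, 54.1]
ee_rot: [0.001, 0.949, 0.315, 0.001]
ft_force: [-1.1, 1.3, 0.6]
width: 38.7
gripper_force: 0.6
```

>>> servo_tool:
  commands:
    - {"x":0,"y":0,"z":0,"rx":0,"ry":0,"rz":0,"grip":25}
    - {"x":0,"y":0,"z":0,"rx":0,"ry":0,"rz":0,"grip":25}
    - {"x":0,"y":0,"z":0,"rx":0,"ry":0,"rz":0,"grip":25}

```text
clock: 13.5
ee_pos: [618.1, -284.1, 53.8]
ee_rot: [0.001, 0.949, 0.316, 0.001]
ft_force: [-1.2, 0.5, 6.1]
width: 34.6
gripper_force: 30.0
```

>>> servo_tool:
  commands:
    - {"x":0,"y":0,"z":5,"rx":0,"ry":0,"rz":0,"grip":25}
    - {"x":0,"y":0,"z":25,"rx":0,"ry":0,"rz":0,"grip":25}
    - {"x":0,"y":0,"z":55,"rx":0,"ry":0,"rz":0,"grip":25}
    - {"x":-10,"y":13,"z":60,"rx":0,"ry":0,"rz":0,"grip":25}
    - {"x":-28,"y":36,"z":60,"rx":0,"ry":0,"rz":0,"grip":25}
    - {"x":-46,"y":60,"z":60,"rx":0,"ry":0,"rz":0,"grip":25}
    - {"x":-59,"y":77,"z":60,"rx":0,"ry":0,"rz":0,"grip":25}
    - {"x":-59,"y":77,"z":60,"rx":0,"ry":0,"rz":0,"grip":25}

```text
clock: 14.17
ee_pos: [557.0, -204.1, 113.0]
ee_rot: [-0.0, 0.949, 0.316, -0.0]
ft_force: [-0.0, 0.8, -0.6]
width: 34.3
gripper_force: 30.0
```

Run:
```python
from h import *
s=snap('side');t=snap('top'); st=env.read_state(); e=st['ee_pos'];print(e,st['width'])
b=s['img'][110:270,220:370]; a=t['img'][140:290,225:375]
print('pred cap/body/bottom',proj(s,[e+[0,0,z] for z in(29,20,-32)]))
# motor nest
p=rect(t,(615.5,-284),31); g=cv2.GaussianBlur(cv2.cvtColor(p,cv2.COLOR_BGR2GRAY),(5,5),0)
m=(g>85).astype(np.uint8); yy,xx=np.mgrid[:420,:420]; m[np.hypot(xx-210,yy-210)/5>40]=0
n=cv2.connectedComponents(m)[1]; print([ (blob(n==i,(615.5,-284))) for i in range(1,n.max()+1) if (n==i).sum()>8000])
cv2.imwrite('pics/c7.png',np.hstack([cv2.resize(b,(400,420)),cv2.resize(p,(400,420))]))
```

```text
[ 558.77556582 -206.58408747  113.24367721] 34.697759877697926
pred cap/body/bottom [[290.4929421  157.67138791]
 [290.48934092 163.33065118]
 [290.46926521 194.87967317]]
[((607.8, -290.4), (66.3, 35.7), 'long axis', -51.6)]
```

View pics/c7.png

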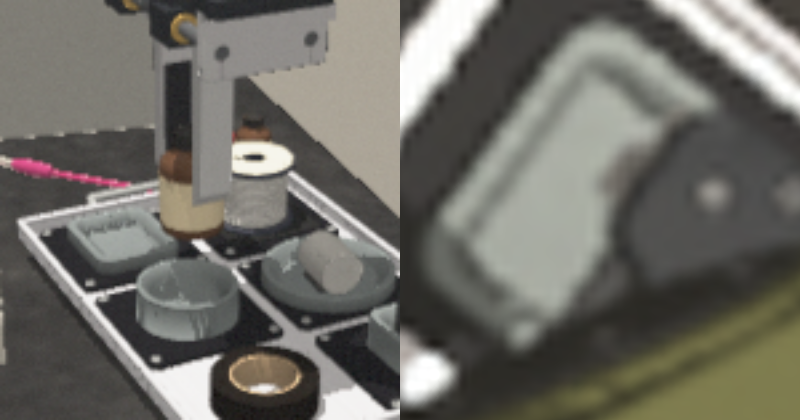

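>>> servo_tool:
  commands:
    - {"x":1.5,"y":0.7,"z":-20,"rx":0,"ry":0,"rz":0,"grip":25}
    - {"x":1.5,"y":0.7,"z":-34,"rx":0,"ry":0,"rz":0,"grip":25}
    - {"x":1.5,"y":0.7,"z":-40,"rx":0,"ry":0,"rz":0,"grip":25}
    - {"x":1.5,"y":0.7,"z":-44,"rx":0,"ry":0,"rz":0,"grip":25}
    - {"x":1.5,"y":0.7,"z":-47,"rx":0,"ry":0,"rz":0,"grip":25}
    - {"x":1.5,"y":0.7,"z":-47,"rx":0,"ry":0,"rz":0,"grip":25}

```text
clock: 14.77
ee_pos: [560.2, -206.4, 65.4]
ee_rot: [0.0, 0.949, 0.315, 0.0]
ft_force: [0.1, 0.9, -1.2]
width: 34.7
gripper_force: 30.0
```

>>> servo_tool:
  commands:
    - {"x":0,"y":0,"z":-4,"rx":0,"ry":0,"rz":0,"grip":25}
    - {"x":0,"y":0,"z":-8,"rx":0,"ry":0,"rz":0,"grip":25}
    - {"x":0,"y":0,"z":-11,"rx":0,"ry":0,"rz":0,"grip":25}
    - {"x":0,"y":0,"z":-11,"rx":0,"ry":0,"rz":0,"grip":25}

```text
clock: 15.1
ee_pos: [560.0, -206.1, 54.1]
ee_rot: [-0.0, 0.949, 0.316, -0.0]
ft_force: [-0.2, 0.2, -0.9]
width: 34.8
gripper_force: 30.0
```

>>> servo_tool:
  commands:
    - {"x":0,"y":0,"z":0,"rx":0,"ry":0,"rz":0,"grip":60}
    - {"x":0,"y":0,"z":0,"rx":0,"ry":0,"rz":0,"grip":60}
    - {"x":0,"y":0,"z":0,"rx":0,"ry":0,"rz":0,"grip":60}
    - {"x":0,"y":0,"z":25,"rx":0,"ry":0,"rz":0,"grip":60}
    - {"x":0,"y":0,"z":60,"rx":0,"ry":0,"rz":0,"grip":60}
    - {"x":0,"y":0,"z":95,"rx":0,"ry":0,"rz":0,"grip":60}
    - {"x":-10,"y":-7,"z":100,"rx":0,"ry":0,"rz":7,"grip":50}
    - {"x":-35,"y":-25,"z":100,"rx":0,"ry":0,"rz":14,"grip":50}

```text
clock: 15.77
ee_pos: [527.2, -230.4, 157.4]
ee_rot: [0.002, 0.902, 0.432, 0.002]
ft_force: [-0.1, -0.6, -0.7]
width: 51.2
gripper_force: 0.0
```

>>> servo_tool:
  commands:
    - {"x":-15,"y":-11,"z":0,"rx":0,"ry":0,"rz":7,"grip":50}
    - {"x":-30,"y":-22,"z":0,"rx":0,"ry":0,"rz":14,"grip":50}
    - {"x":-44,"y":-31,"z":0,"rx":0,"ry":0,"rz":21,"grip":50}
    - {"x":-44,"y":-31,"z":0,"rx":0,"ry":0,"rz":28,"grip":50}
    - {"x":-44,"y":-31,"z":0,"rx":0,"ry":0,"rz":35,"grip":50}
    - {"x":-44,"y":-31,"z":-10,"rx":0,"ry":0,"rz":42,"grip":50}
    - {"x":-44,"y":-31,"z":-20,"rx":0,"ry":0,"rz":49,"grip":50}
    - {"x":-44,"y":-31,"z":-30,"rx":0,"ry":0,"rz":56,"grip":50}

```text
clock: 16.43
ee_pos: [481.1, -262.2, 124.4]
ee_rot: [0.0, 0.594, 0.804, 0.0]
ft_force: [-0.3, -0.1, 0.2]
width: 50.1
gripper_force: 0.0
```

>>> servo_tool:
  commands:
    - {"x":0,"y":0,"z":-15,"rx":0,"ry":0,"rz":7,"grip":50}
    - {"x":0,"y":0,"z":-30,"rx":0,"ry":0,"rz":14,"grip":50}
    - {"x":0,"y":0,"z":-30,"rx":0,"ry":0,"rz":14,"grip":50}
    - {"x":0,"y":0,"z":-30,"rx":0,"ry":0,"rz":14,"grip":50}

```text
clock: 16.77
ee_pos: [480.9, -262.0, 94.4]
ee_rot: [-0.0, 0.496, 0.868, 0.0]
ft_force: [0.4, 0.2, 0.5]
width: 50.0
gripper_force: 0.0
```

Run:
```python
from h import *
s=snap('side'); st=env.read_state(); e=st['ee_pos'];r=st['ee_rot'];print(e,np.degrees(2*np.arctan2(r[2],r[1]))-90)
# bright can end face in side view
c=s['img'][195:240,315:375]; g=cv2.cvtColor(c,cv2.COLOR_BGR2GRAY)
th=np.radians(-58.5);d=np.array([np.cos(th),np.sin(th),0]);n=np.array([-d[1],d[0],0])
for o in((480.5,-261.3,35),(482,-262,35)):
    o=np.array(o);print([ (proj(s,o+d*a+n*b+[0,0,z])[0]-[315,195]).round(1) for a,b,z in((-20,0,0),(-20,14,0),(-20,-14,0),(-20,0,14),(-20,0,-14),(20,0,14))])
cv2.imwrite('pics/c8.png',cv2.resize(s['img'][160:260,290:400],None,fx=6,fy=6,interpolation=cv2.INTER_CUBIC))
```

```text
[ 481.29731367 -262.22972754   95.13329945] 30.524691841914404
[array([34.5, 19.8]), array([26.6, 21.4]), array([42.4, 18.3]), array([35. , 12.1]), array([34.1, 27.4]), array([24.1,  1.3])]
[array([33.6, 19.5]), array([25.7, 21.1]), array([41.5, 18. ]), array([34.1, 11.8]), array([33.2, 27.1]), array([23.2,  1. ])]
```

View pics/c8.png

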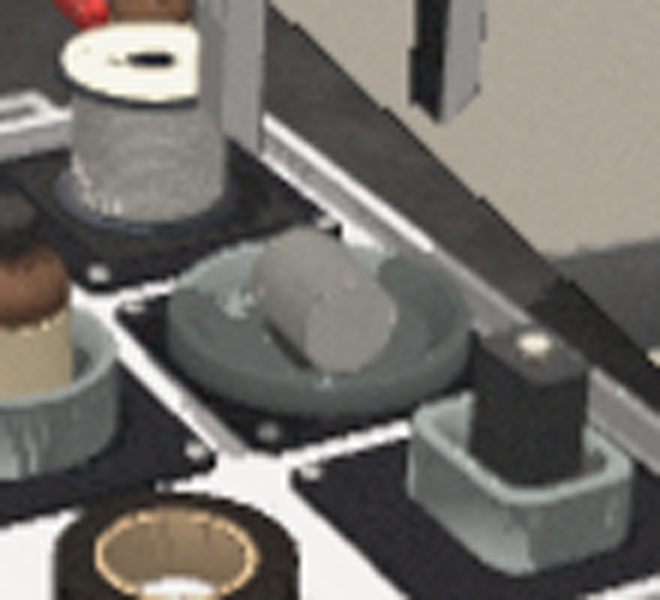

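>>> servo_tool:
  commands:
    - {"x":0.5,"y":0,"z":-20,"rx":0,"ry":0,"rz":0,"grip":50}
    - {"x":0.5,"y":0,"z":-40,"rx":0,"ry":0,"rz":0,"grip":50}
    - {"x":0.5,"y":0,"z":-50,"rx":0,"ry":0,"rz":0,"grip":46}
    - {"x":0.5,"y":0,"z":-54,"rx":0,"ry":0,"rz":0,"grip":46}
    - {"x":0.5,"y":0,"z":-54,"rx":0,"ry":0,"rz":0,"grip":46}

```text
clock: 17.23
ee_pos: [481.6, -262.1, 40.5]
ee_rot: [-0.0, 0.495, 0.869, 0.0]
ft_force: [0.1, -0.7, -0.2]
width: 46.1
gripper_force: 0.0
```

>>> servo_tool:
  commands:
    - {"x":0,"y":0,"z":0,"rx":0,"ry":0,"rz":0,"grip":34}
    - {"x":0,"y":0,"z":0,"rx":0,"ry":0,"rz":0,"grip":28}
    - {"x":0,"y":0,"z":0,"rx":0,"ry":0,"rz":0,"grip":18}
    - {"x":0,"y":0,"z":0,"rx":0,"ry":0,"rz":0,"grip":18}
    - {"x":0,"y":0,"z":0,"rx":0,"ry":0,"rz":0,"grip":18}
    - {"x":0,"y":0,"z":0,"rx":0,"ry":0,"rz":0,"grip":18}

```text
clock: 17.73
ee_pos: [482.0, -262.3, 41.3]
ee_rot: [0.001, 0.494, 0.869, -0.0]
ft_force: [-1.6, 0.8, 6.4]
width: 27.1
gripper_force: 30.0
```

>>> servo_tool:
  commands:
    - {"x":0,"y":0,"z":4,"rx":0,"ry":0,"rz":0,"grip":18}
    - {"x":0,"y":0,"z":20,"rx":0,"ry":0,"rz":0,"grip":18}
    - {"x":0,"y":0,"z":50,"rx":0,"ry":0,"rz":3,"grip":18}
    - {"x":0,"y":0,"z":60,"rx":0,"ry":0,"rz":5,"grip":18}
    - {"x":0,"y":0,"z":60,"rx":0,"ry":0,"rz":5,"grip":18}

```text
clock: 18.15
ee_pos: [482.5, -262.7, 103.2]
ee_rot: [0.002, 0.455, 0.89, -0.0]
ft_force: [-0.5, -0.3, -2.0]
width: 27.0
gripper_force: 30.0
```

Run:
```python
from h import *
t=snap('top');s=snap('side'); st=env.read_state(); print(st['ee_pos'],st['width'],st['ft_force'])
print(tri(t,T(207,48),s,(220,250)), tri(t,T(225,80),s,(220,250)))
print(tri(t,T(207,48),s,(218,246)))
# motor held: bright-ish can end
o=st['ee_pos']+np.array([0,0,-6]); th=np.radians(-54.5);d=np.array([np.cos(th),np.sin(th),0]);n=np.array([-d[1],d[0],0])
print([proj(s,o+d*a+n*b+[0,0,z])[0].round(1) for a,b,z in((-20,0,-14),(-20,0,0),(-20,14,0),(-20,-14,0),(20,0,-14))])
a=s['img'][130:225,305:395]; c=t['img'][60:200,230:380]
cv2.imwrite('pics/c9.png',np.hstack([cv2.resize(a,(400,422),interpolation=cv2.INTER_CUBIC),cv2.resize(c,(400,422))]))
```

```text
[ 481.36015332 -261.96057628  100.07779812] 26.847281123644706 [ 0.38781728 -0.53284417 -1.66283309]
(array([ 661.8, -143.5,   13.7]), array([0.7, 6.1])) (array([ 657. , -152.8,    5.5]), array([0. , 0.2]))
(array([ 662.9, -143.9,   19.8]), array([0.6, 4.9]))
[array([351.3, 189.2]), array([351.8, 181.1]), array([344. , 182.7]), array([359.5, 179.4]), array([338.7, 179.1])]
```

View pics/c9.png

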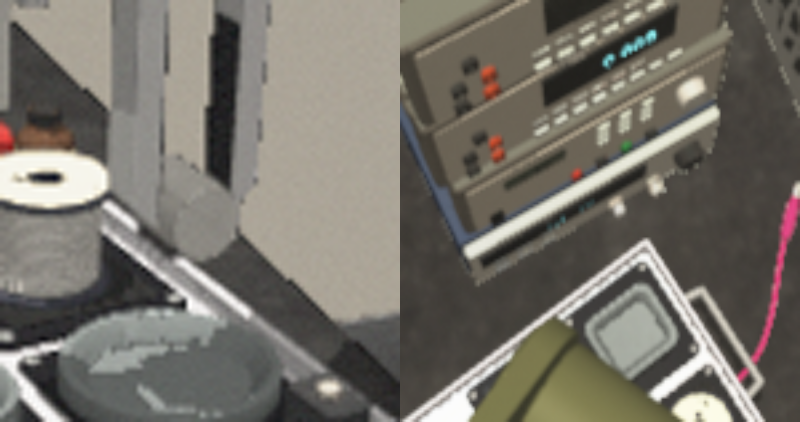

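Run:
```python
from h import *
t=snap('top');s=snap('side'); st=env.read_state(); e=st['ee_pos']; print(e,st['ee_rot'])
P=lambda a,b:(230+(a-400)/2.667,60+b/3.014)
A=ray(t,*P(475,283),3);B=ray(t,*P(717,165),3);print(A,B)
d=(B-A)/np.linalg.norm(B-A); n=np.array([d[1],-d[0],0]); n*=-np.sign(n@[1,0,0])
c=np.array([614,-282,3.])
for th in(30,36):
  r=np.radians(th);u=np.array([np.cos(r),np.sin(r),0]);w=np.array([-u[1],u[0],0])
  for k in(-37.5,37.5): q=c+88.5*u+k*w; print(th,q[:2].round(),'clear',((q-A)@n).round(1),'along',((q-A)@d).round(),np.linalg.norm(B-A).round())
# bar candidates: same plane, what z gives clearance 0 for bar lower edge pixel
for p in((470,262),(717,115)):
  for z in(30,60,90): q=ray(t,*P(*p),z); print(p,z,q.round(),((q-A)@n).round(1))
# held motor end-face: grey blob centre, now settled
o=e+np.array([0,0,-6]); th=np.radians(-54.5);dd=np.array([np.cos(th),np.sin(th),0])
print([proj(s,o+dd*a)[0].round(1) for a in(-20,20)])
g=cv2.cvtColor(s['img'],cv2.COLOR_BGR2GRAY)
for v in(178,182,186): print(v,g[v,334:366])
```

```text
[ 481.00256927 -261.76293581   99.17277299] [-9.91656018e-04  4.56196395e-01  8.89878564e-01  8.24223610e-05]
[ 655.63402698 -149.91740171    3.        ] [ 757.59574736 -355.80180326    3.        ]
30 [ 709. -270.] clear 5.2 along 132.0 230.0
30 [ 672. -205.] clear 10.0 along 57.0 230.0
36 [ 708. -260.] clear 2.4 along 122.0 230.0
36 [ 664. -200.] clear 15.0 along 48.0 230.0
(470, 262) 30 [ 664. -148.   30.] -8.3
(470, 262) 60 [ 655. -152.   60.] 1.2
(470, 262) 90 [ 647. -156.   90.] 10.6
(717, 115) 30 [ 787. -352.   30.] -27.8
(717, 115) 60 [ 774. -349.   60.] -17.6
(717, 115) 90 [ 761. -346.   90.] -7.5
[array([352. , 181.7]), array([339.2, 171.9])]
178 [125 125 136 141 140 146 142 108 120 128 129 127 138 136 136 136 136 134
 140 135 132 135 136 139 138  91 156 166 164 164 165 163]
182 [134 168 141  78  74 102 119 110 115 112 118 134 137 135 137 134 134 137
 136 136 135 136 135 136 136 142 161 166 165 163 165 165]
186 [210 185 163 150 131 115  72  54  50  76  92 128 135 137 136 136 137 134
 136 137 135 138 125  82  76  75  75  73  74 135 162 167]
```

>>> servo_tool:
  commands:
    - {"x":10,"y":-2,"z":0,"rx":0,"ry":0,"rz":0,"grip":18}
    - {"x":32,"y":-6,"z":0,"rx":0,"ry":0,"rz":0,"grip":18}
    - {"x":55,"y":-10,"z":0,"rx":0,"ry":0,"rz":0,"grip":18}
    - {"x":78,"y":-14,"z":0,"rx":0,"ry":0,"rz":-1,"grip":18}
    - {"x":100,"y":-18,"z":0,"rx":0,"ry":0,"rz":-2,"grip":18}
    - {"x":118,"y":-21,"z":0,"rx":0,"ry":0,"rz":-3,"grip":18}
    - {"x":128,"y":-23,"z":0,"rx":0,"ry":0,"rz":-3,"grip":18}
    - {"x":130,"y":-23,"z":0,"rx":0,"ry":0,"rz":-3,"grip":18}

```text
clock: 19.02
ee_pos: [612.2, -284.8, 98.4]
ee_rot: [-0.001, 0.479, 0.878, 0.0]
ft_force: [0.6, 0.5, -1.2]
width: 26.6
gripper_force: 30.0
```

>>> servo_tool:
  commands:
    - {"x":0,"y":0,"z":0,"rx":0,"ry":0,"rz":0,"grip":18}
    - {"x":0,"y":0,"z":0,"rx":0,"ry":0,"rz":0,"grip":18}

```text
clock: 19.18
ee_pos: [610.8, -284.9, 99.5]
ee_rot: [-0.001, 0.479, 0.878, -0.0]
ft_force: [-1.1, 0.3, -0.9]
width: 27.1
gripper_force: 30.0
```

>>> servo_tool:
  commands:
    - {"x":2,"y":0.5,"z":-12,"rx":0,"ry":0,"rz":0,"grip":18}
    - {"x":2,"y":0.5,"z":-24,"rx":0,"ry":0,"rz":0,"grip":18}
    - {"x":2,"y":0.5,"z":-36,"rx":0,"ry":0,"rz":0,"grip":18}
    - {"x":2,"y":0.5,"z":-43,"rx":0,"ry":0,"rz":0,"grip":18}
    - {"x":2,"y":0.5,"z":-46,"rx":0,"ry":0,"rz":0,"grip":18}
    - {"x":2,"y":0.5,"z":-46,"rx":0,"ry":0,"rz":0,"grip":18}

```text
clock: 19.68
ee_pos: [613.1, -284.4, 53.1]
ee_rot: [-0.001, 0.479, 0.878, 0.0]
ft_force: [0.2, -0.4, -0.7]
width: 27.0
gripper_force: 30.0
```

>>> servo_tool:
  commands:
    - {"x":0,"y":0,"z":-4,"rx":0,"ry":0,"rz":0,"grip":18}
    - {"x":0,"y":0,"z":-7,"rx":0,"ry":0,"rz":0,"grip":18}
    - {"x":0,"y":0,"z":-9,"rx":0,"ry":0,"rz":0,"grip":18}
    - {"x":0,"y":0,"z":-9,"rx":0,"ry":0,"rz":0,"grip":18}

```text
clock: 20.02
ee_pos: [613.4, -284.5, 45.1]
ee_rot: [-0.0, 0.479, 0.878, -0.0]
ft_force: [-0.2, 0.7, -1.2]
width: 26.6
gripper_force: 30.0
```

>>> servo_tool:
  commands:
    - {"x":0,"y":0,"z":-2,"rx":0,"ry":0,"rz":0,"grip":18}
    - {"x":0,"y":0,"z":-3,"rx":0,"ry":0,"rz":0,"grip":18}
    - {"x":0,"y":0,"z":-3,"rx":0,"ry":0,"rz":0,"grip":18}

```text
clock: 20.27
ee_pos: [613.5, -284.5, 42.2]
ee_rot: [-0.0, 0.479, 0.878, -0.0]
ft_force: [0.2, 0.7, -1.3]
width: 27.0
gripper_force: 30.0
```

>>> servo_tool:
  commands:
    - {"x":0,"y":0,"z":0,"rx":0,"ry":0,"rz":0,"grip":48}
    - {"x":0,"y":0,"z":0,"rx":0,"ry":0,"rz":0,"grip":48}
    - {"x":0,"y":0,"z":0,"rx":0,"ry":0,"rz":0,"grip":48}
    - {"x":0,"y":0,"z":20,"rx":0,"ry":0,"rz":0,"grip":48}
    - {"x":0,"y":0,"z":50,"rx":0,"ry":0,"rz":0,"grip":80}
    - {"x":0,"y":0,"z":80,"rx":0,"ry":0,"rz":0,"grip":80}
    - {"x":-20,"y":-15,"z":95,"rx":0,"ry":0,"rz":0,"grip":80}
    - {"x":-50,"y":-38,"z":95,"rx":0,"ry":0,"rz":0,"grip":80}

```text
clock: 20.93
ee_pos: [565.8, -322.0, 141.8]
ee_rot: [0.003, 0.477, 0.879, -0.0]
ft_force: [1.3, -1.2, -0.3]
width: 71.3
gripper_force: 0.0
```

>>> servo_tool:
  commands:
    - {"x":-20,"y":-15,"z":0,"rx":0,"ry":0,"rz":0,"grip":80}
    - {"x":-20,"y":-60,"z":20,"rx":0,"ry":0,"rz":0,"grip":80}
    - {"x":-30,"y":-100,"z":60,"rx":0,"ry":0,"rz":0,"grip":80}
    - {"x":-60,"y":-130,"z":60,"rx":0,"ry":0,"rz":0,"grip":80}
    - {"x":-60,"y":-130,"z":60,"rx":0,"ry":0,"rz":0,"grip":80}

```text
clock: 21.35
ee_pos: [501.7, -456.5, 200.1]
ee_rot: [0.002, 0.48, 0.877, -0.001]
ft_force: [-0.3, 0.0, 0.8]
width: 79.9
gripper_force: 0.0
```

Run:
```python
from h import *
t=snap('top');s=snap('side'); st=env.read_state(); print(st['ee_pos'],st['ee_rot'],st['width'])
# spool top white disc
hsv=cv2.cvtColor(t['img'],cv2.COLOR_BGR2HSV)
u,v=proj(t,[539,-341,67])[0].astype(int); w=t['img'][v-22:v+22,u-22:u+22].astype(int)
m=((w.min(2)>170)&(w[...,2]-w[...,0]>12)).astype(np.uint8)
n,l,stt,ce=cv2.connectedComponentsWithStats(m); i=1+stt[1:,4].argmax(); x,y,ww,hh,_=stt[i]
print(stt[i],ray(t,u-22+x+ww/2-.5,v-22+y+hh/2-.5,67),ray(t,u-22+ce[i][0],v-22+ce[i][1],67))
p=rect(t,(613.5,-284.4),35); g=cv2.GaussianBlur(cv2.cvtColor(p,cv2.COLOR_BGR2GRAY),(5,5),0)
yy,xx=np.mgrid[:420,:420]; m=(g>195)&(np.hypot(xx-210,yy-210)<130); m=cv2.morphologyEx(m.astype(np.uint8),cv2.MORPH_OPEN,np.ones((25,25)))
print('motor',blob(m,(613.5,-284.4)))
# profiles across motor & axes
th=np.radians(-53.3)
for k,a in(('ex',th),('ey',th+np.pi/2)): print(k,[int(g[int(210+5*r*np.sin(a)),int(210+5*r*np.cos(a))]) for r in range(-36,37,3)])
```

```text
[ 501.86233201 -455.29784084  198.59825956] [ 9.34289240e-04  4.80436936e-01  8.77028670e-01 -4.34935619e-04] 80.24570011105055
[  9  10  25  24 419] [ 540.26796891 -337.45228028   67.        ] [ 540.37132643 -337.92155883   67.        ]
motor ((616.1, -283.7), (36.1, 20.2), 'long axis', -59.8)
ex [67, 80, 161, 141, 115, 95, 158, 238, 235, 233, 235, 236, 236, 235, 238, 239, 241, 242, 205, 174, 133, 140, 161, 84, 58]
ey [68, 68, 67, 63, 152, 172, 125, 96, 135, 173, 204, 222, 236, 241, 234, 226, 200, 177, 147, 100, 117, 162, 145, 60, 65]
```

>>> servo_tool:
  commands:
    - {"x":12,"y":38,"z":0,"rx":0,"ry":0,"rz":0,"grip":84}
    - {"x":24,"y":76,"z":-10,"rx":0,"ry":0,"rz":0,"grip":84}
    - {"x":37,"y":106,"z":-25,"rx":0,"ry":0,"rz":0,"grip":84}
    - {"x":37,"y":116,"z":-55,"rx":0,"ry":0,"rz":0,"grip":84}
    - {"x":37,"y":116,"z":-75,"rx":0,"ry":0,"rz":0,"grip":84}
    - {"x":37,"y":116,"z":-75,"rx":0,"ry":0,"rz":0,"grip":84}
    - {"x":37,"y":116,"z":-75,"rx":0,"ry":0,"rz":0,"grip":84}

```text
clock: 22.03
ee_pos: [540.7, -335.7, 122.1]
ee_rot: [-0.001, 0.478, 0.878, 0.0]
ft_force: [0.0, -0.9, 0.4]
width: 84.1
gripper_force: 0.0
```

>>> servo_tool:
  commands:
    - {"x":-1,"y":-4,"z":-20,"rx":0,"ry":0,"rz":0,"grip":84}
    - {"x":-1,"y":-4,"z":-45,"rx":0,"ry":0,"rz":0,"grip":84}
    - {"x":-1,"y":-4,"z":-65,"rx":0,"ry":0,"rz":0,"grip":84}
    - {"x":-1,"y":-4,"z":-77,"rx":0,"ry":0,"rz":0,"grip":84}
    - {"x":-1,"y":-4,"z":-78,"rx":0,"ry":0,"rz":0,"grip":84}
    - {"x":-1,"y":-4,"z":-78,"rx":0,"ry":0,"rz":0,"grip":84}

```text
clock: 22.53
ee_pos: [540.0, -341.0, 45.4]
ee_rot: [0.0, 0.479, 0.878, -0.0]
ft_force: [1.0, -0.2, -0.7]
width: 83.9
gripper_force: 0.0
```

>>> servo_tool:
  commands:
    - {"x":0,"y":0,"z":0,"rx":0,"ry":0,"rz":0,"grip":70}
    - {"x":0,"y":0,"z":0,"rx":0,"ry":0,"rz":0,"grip":58}
    - {"x":0,"y":0,"z":0,"rx":0,"ry":0,"rz":0,"grip":42}
    - {"x":0,"y":0,"z":0,"rx":0,"ry":0,"rz":0,"grip":42}
    - {"x":0,"y":0,"z":0,"rx":0,"ry":0,"rz":0,"grip":42}
    - {"x":0,"y":0,"z":0,"rx":0,"ry":0,"rz":0,"grip":42}
    - {"x":0,"y":0,"z":0,"rx":0,"ry":0,"rz":0,"grip":42}
    - {"x":0,"y":0,"z":0,"rx":0,"ry":0,"rz":0,"grip":42}

```text
clock: 23.2
ee_pos: [540.1, -340.7, 45.2]
ee_rot: [0.001, 0.479, 0.878, 0.0]
ft_force: [1.3, 0.6, 5.9]
width: 55.1
gripper_force: 30.0
```

>>> servo_tool:
  commands:
    - {"x":0,"y":0,"z":5,"rx":0,"ry":0,"rz":0,"grip":42}
    - {"x":0,"y":0,"z":25,"rx":0,"ry":0,"rz":0,"grip":42}
    - {"x":0,"y":0,"z":50,"rx":0,"ry":0,"rz":0,"grip":42}
    - {"x":-12,"y":16,"z":55,"rx":0,"ry":0,"rz":0,"grip":42}
    - {"x":-28,"y":37,"z":55,"rx":0,"ry":0,"rz":0,"grip":42}
    - {"x":-45,"y":58,"z":55,"rx":0,"ry":0,"rz":0,"grip":42}
    - {"x":-57,"y":75,"z":55,"rx":0,"ry":0,"rz":0,"grip":42}
    - {"x":-57,"y":75,"z":55,"rx":0,"ry":0,"rz":0,"grip":42}

```text
clock: 23.87
ee_pos: [480.6, -263.1, 99.3]
ee_rot: [-0.001, 0.478, 0.878, 0.0]
ft_force: [-1.0, -0.2, -1.7]
width: 54.9
gripper_force: 30.0
```

>>> servo_tool:
  commands:
    - {"x":0,"y":0,"z":0,"rx":0,"ry":0,"rz":0,"grip":42}
    - {"x":0,"y":0,"z":0,"rx":0,"ry":0,"rz":0,"grip":42}

```text
clock: 24.03
ee_pos: [482.8, -266.0, 99.6]
ee_rot: [0.0, 0.479, 0.878, -0.0]
ft_force: [0.1, 0.2, -2.5]
width: 55.2
gripper_force: 30.0
```

Run:
```python
from h import *
s=snap('side'); st=env.read_state(); e=st['ee_pos']; print(e,st['width'],st['ft_force'])
b=[e+[0,0,z] for z in(22,0,-20)]
print(proj(s,b), np.round(518/700*28))
g=cv2.cvtColor(s['img'],cv2.COLOR_BGR2GRAY)
for z in(-4,-12,-19):
    u,v=proj(s,e+[0,0,z])[0].round().astype(int); print(u,v,list(g[v,u-32:u+33]))
```

```text
[ 482.8993976  -266.15492711   99.47060052] 54.79927039395512 [-0.29783658 -0.74326878 -2.05530515]
[[345.41184244 158.96679927]
 [344.73750467 171.79570441]
 [344.13851166 183.19121697]] 21.0
345 174 [np.uint8(154), np.uint8(153), np.uint8(163), np.uint8(173), np.uint8(191), np.uint8(204), np.uint8(200), np.uint8(214), np.uint8(184), np.uint8(140), np.uint8(120), np.uint8(118), np.uint8(127), np.uint8(139), np.uint8(144), np.uint8(143), np.uint8(142), np.uint8(143), np.uint8(122), np.uint8(108), np.uint8(119), np.uint8(120), np.uint8(123), np.uint8(127), np.uint8(126), np.uint8(132), np.uint8(138), np.uint8(140), np.uint8(140), np.uint8(132), np.uint8(130), np.uint8(139), np.uint8(141), np.uint8(134), np.uint8(144), np.uint8(136), np.uint8(139), np.uint8(137), np.uint8(141), np.uint8(146), np.uint8(140), np.uint8(142), np.uint8(137), np.uint8(129), np.uint8(128), np.uint8(128), np.uint8(134), np.uint8(110), np.uint8(101), np.uint8(51), np.uint8(55), np.uint8(128), np.uint8(134), np.uint8(121), np.uint8(159), np.uint8(165), np.uint8(165), np.uint8(166), np.uint8(165), np.uint8(165), 
[... 1320 characters left out ...]
np.uint8(59), np.uint8(92), np.uint8(110), np.uint8(119), np.uint8(117), np.uint8(128), np.uint8(132), np.uint8(127), np.uint8(131), np.uint8(137), np.uint8(138), np.uint8(137), np.uint8(128), np.uint8(131), np.uint8(130), np.uint8(134), np.uint8(128), np.uint8(137), np.uint8(142), np.uint8(144), np.uint8(141), np.uint8(149), np.uint8(142), np.uint8(140), np.uint8(137), np.uint8(134), np.uint8(142), np.uint8(131), np.uint8(122), np.uint8(104), np.uint8(61), np.uint8(43), np.uint8(156), np.uint8(163), np.uint8(164), np.uint8(164), np.uint8(163), np.uint8(166), np.uint8(165), np.uint8(164), np.uint8(165), np.uint8(164), np.uint8(164), np.uint8(164), np.uint8(164), np.uint8(163), np.uint8(167)]
```

>>> servo_tool:
  commands:
    - {"x":0,"y":0,"z":-15,"rx":0,"ry":0,"rz":0,"grip":42}
    - {"x":0,"y":0,"z":-30,"rx":0,"ry":0,"rz":0,"grip":42}
    - {"x":0,"y":0,"z":-39,"rx":0,"ry":0,"rz":0,"grip":42}
    - {"x":0,"y":0,"z":-44,"rx":0,"ry":0,"rz":0,"grip":42}
    - {"x":0,"y":0,"z":-48,"rx":0,"ry":0,"rz":0,"grip":42}
    - {"x":0,"y":0,"z":-51,"rx":0,"ry":0,"rz":0,"grip":42}
    - {"x":0,"y":0,"z":-51,"rx":0,"ry":0,"rz":0,"grip":42}

```text
clock: 24.67
ee_pos: [482.6, -265.7, 48.2]
ee_rot: [-0.0, 0.479, 0.878, -0.0]
ft_force: [-0.4, 0.6, -2.4]
width: 55.4
gripper_force: 30.0
```

>>> servo_tool:
  commands:
    - {"x":0,"y":0,"z":-2,"rx":0,"ry":0,"rz":0,"grip":42}
    - {"x":0,"y":0,"z":-4,"rx":0,"ry":0,"rz":0,"grip":42}
    - {"x":0,"y":0,"z":-4,"rx":0,"ry":0,"rz":0,"grip":42}

```text
clock: 24.92
ee_pos: [483.0, -265.9, 45.1]
ee_rot: [0.001, 0.479, 0.878, -0.0]
ft_force: [-0.2, -0.4, 2.3]
width: 54.9
gripper_force: 30.0
```

>>> servo_tool:
  commands:
    - {"x":0,"y":0,"z":0,"rx":0,"ry":0,"rz":0,"grip":74}
    - {"x":0,"y":0,"z":0,"rx":0,"ry":0,"rz":0,"grip":74}
    - {"x":0,"y":0,"z":0,"rx":0,"ry":0,"rz":0,"grip":74}
    - {"x":0,"y":0,"z":0,"rx":0,"ry":0,"rz":0,"grip":74}
    - {"x":0,"y":0,"z":25,"rx":0,"ry":0,"rz":0,"grip":74}
    - {"x":0,"y":0,"z":65,"rx":0,"ry":0,"rz":0,"grip":74}
    - {"x":0,"y":0,"z":105,"rx":0,"ry":0,"rz":0,"grip":74}
    - {"x":0,"y":-30,"z":130,"rx":0,"ry":0,"rz":0,"grip":74}

```text
clock: 25.58
ee_pos: [483.6, -293.3, 178.6]
ee_rot: [0.002, 0.477, 0.879, 0.0]
ft_force: [1.2, -0.8, 0.2]
width: 74.1
gripper_force: 0.0
```

>>> servo_tool:
  commands:
    - {"x":0,"y":-40,"z":20,"rx":0,"ry":0,"rz":0,"grip":74}
    - {"x":0,"y":-80,"z":40,"rx":0,"ry":0,"rz":0,"grip":74}
    - {"x":0,"y":-120,"z":40,"rx":0,"ry":0,"rz":0,"grip":74}
    - {"x":0,"y":-160,"z":40,"rx":0,"ry":0,"rz":0,"grip":74}
    - {"x":0,"y":-180,"z":40,"rx":0,"ry":0,"rz":0,"grip":74}
    - {"x":0,"y":-180,"z":40,"rx":0,"ry":0,"rz":0,"grip":74}
    - {"x":0,"y":-180,"z":40,"rx":0,"ry":0,"rz":0,"grip":74}

```text
clock: 26.17
ee_pos: [482.1, -476.3, 213.5]
ee_rot: [-0.001, 0.479, 0.878, 0.0]
ft_force: [0.0, 0.0, -0.1]
width: 73.7
gripper_force: 0.0
```

Run:
```python
from h import *
t=snap('top');s=snap('side'); print(env.read_state()['ee_pos'])
# spool top disc in both views
out=[]
for c in(t,s):
    u,v=proj(c,[482,-264.5,66])[0].astype(int); w=c['img'][v-28:v+28,u-28:u+28].astype(int)
    m=((w.min(2)>165)&(w[...,2]-w[...,0]>12)).astype(np.uint8)
    n,l,stt,ce=cv2.connectedComponentsWithStats(m); i=1+stt[1:,4].argmax(); x,y,ww,hh,a=stt[i]; print(stt[i])
    out.append(np.array([u-28+x+ww/2-.5,v-28+y+hh/2-.5]))
print('spool top tri (want z~66)',tri(t,out[0],s,out[1]))
# battery terminal (want z~68)
o=[]
for c in(t,s):
    u,v=proj(c,[425.5,-186.8,68])[0].astype(int); w=cv2.cvtColor(c['img'][v-9:v+9,u-9:u+9],cv2.COLOR_BGR2GRAY).astype(float)
    m=(w>150).astype(np.uint8); n,l,stt,ce=cv2.connectedComponentsWithStats(m); d=[np.hypot(*(q-9)) if k[4]<60 else 99 for q,k in zip(ce,stt)]; i=int(np.argmin(d)); o.append(ce[i]+[u-9,v-9]); print(stt[i])
print('battery',tri(t,o[0],s,o[1]))
# bottle cap dark blob over brown (want top z~82)
for c,n in((t,'t'),(s,'s')):
    h=cv2.cvtColor(c['img'],cv2.COLOR_BGR2HSV); m=cv2.inRange(h,(3,80,40),(18,255,190)); u,v=proj(c,[559,-207,65])[0].astype(int)
    ys,xs=np.nonzero(m[v-22:v+22,u-22:u+22]); print(n,'brown',xs.min()+u-22,xs.max()+u-22,ys.min()+v-22,ys.max()+v-22,'pred shoulder c',proj(c,[[558.7,-207,66],[558.7,-207,82]]).round(1).tolist())
# motor in side view: bright blob
u,v=proj(s,[615,-284,38])[0].astype(int); g=cv2.cvtColor(s['img'],cv2.COLOR_BGR2GRAY)
print('motor',u,v); [print(list(map(int,g[r,u-22:u+22:2]))) for r in range(v-18,v+18,3)]
print(proj(s,[[615,-284,21],[615,-284,49],[615,-284,31]]))
```

```text
[ 482.77521595 -474.7794038   214.31345192]
[ 16  16  25  25 445]
[ 13  21  32  15 323]
spool top tri (want z~66) (array([ 481.9, -264. ,   66.8]), array([0. , 0.3]))
[ 6  9  5  4 16]
[ 9  8  5  4 13]
battery (array([ 424.2, -185.1,   69.2]), array([-0. ,  0.2]))
t brown 271 287 184 200 pred shoulder c [[279.9, 191.9], [279.4, 190.5]]
s brown 278 300 201 214 pred shoulder c [[290.6, 203.7], [290.6, 194.3]]
motor 266 194
[125, 148, 97, 110, 123, 62, 65, 65, 66, 64, 66, 69, 68, 70, 65, 60, 65, 66, 63, 63, 65, 88]
[65, 62, 63, 96, 84, 89, 111, 113, 124, 150, 111, 101, 124, 74, 98, 134, 155, 176, 196, 182, 163, 143]
[59, 66, 67, 67, 65, 66, 88, 118, 143, 163, 196, 193, 177, 155, 136, 108, 115, 150, 174, 189, 233, 220]
[64, 63, 64, 65, 122, 205, 154, 124, 107, 118, 165, 167, 185, 233, 217, 179, 147, 138, 141, 149, 145, 147]
[64, 63, 109, 171, 190, 228, 228, 206, 205, 228, 230, 231, 225, 215, 150, 144, 146, 144, 186, 196, 141, 133]
[199, 157, 139, 136, 146, 152, 128, 178, 204, 216, 186, 228, 229, 225, 219, 176, 138, 52, 117, 239, 223, 68]
[141, 155, 158, 145, 151, 147, 145, 144, 178, 203, 199, 222, 214, 175, 128, 130, 132, 164, 67, 44, 77, 74]
[45, 138, 163, 113, 128, 116, 100, 97, 137, 167, 193, 139, 134, 133, 132, 131, 131, 138, 156, 108, 49, 65]
[42, 79, 94, 162, 127, 160, 165, 162, 103, 128, 144, 135, 132, 131, 128, 128, 130, 134, 127, 136, 42, 38]
[42, 41, 70, 84, 152, 151, 150, 158, 120, 61, 122, 131, 133, 131, 135, 133, 131, 116, 91, 92, 93, 58]
[39, 46, 44, 65, 81, 122, 156, 137, 159, 157, 70, 135, 148, 150, 149, 140, 120, 83, 90, 94, 100, 100]
[44, 37, 43, 44, 51, 76, 79, 123, 135, 130, 107, 89, 83, 81, 83, 75, 78, 76, 74, 80, 86, 89]
[[266.54094591 203.13370909]
 [266.20415245 188.47084328]
 [266.42177098 197.94522931]]
```

```bash
python3 -c "
from bench import env
print(env.sign_off())"
```

```text
the job is handed in; nothing more can be done
None
```

The spool, bottle, motor and battery are each in the pocket cut for them, everything is released, the tape was not touched, and the job was handed in at about 26 s. The last camera check put the spool, battery and bottle at the expected height or place. The motor's depth rests on the height at which I let it go, within about 1 mm of the nest floor, and the top view showed it inside the nest.

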